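# Close the watch pressure-test chamber evenly

### The arm

A 6-joint arm with a two-finger parallel gripper is mounted at the origin on the work surface. World frame = base frame: x ahead of the robot, y to its left, z up, the work surface at z = 0. Lengths are in mm, angles in rad, forces in N, time in s.
With the tool pointing down it reaches from about 425 to 925 mm from the base axis. Payload 12.5 kg.
Tool frame: the origin (TCP) lies midway between the tips of the shut fingers; the grasp point (between the pads) lies 19 mm behind it; z points along the fingers, y is the line along which they close (so a half turn about z gives the same grasp; the last joint's range is limited). The gripper opens to 85 mm and grips with 20 to 120 N. Pads are 22 mm wide; open, the fingers measure 114 mm over their backs; the gripper's body (76 mm by 85 mm) begins 54 mm behind the grasp point. The pads swing forward as they close: fully open they stand 13 mm farther back than shut.
Start: joints at [1.026, 0.491, 1.559, -0, 1.092, -0.106], TCP at [265.519, 565.813, 231.327] pointing down, gripper open.
Joint ranges: [-3.1, 3.1], [-0.84, 2.19], [0.05, 2.79], [-1.13, 4.28], [0.06, 2.93], [-2.69, 2.69]. Speed limits (rad/s): [2.22, 2.22, 2.79, 3.14, 3.14, 3.14].

### API

Orientations are given as a unit quaternion [x, y, z, w].
In Python, from rig import bot gives the robot as it stands.
- The arm moves only by the tool step_arm, never from a script. Its argument "commands" is one flat list of numbers, 5 for each row, row after row: the shift along the tool's x, y, z scaled (see below), then the turn about the tool's z scaled (see below), then the opening, from -1 (shut) to 1 (fully open). In form: [x, y, z, yaw, fingers, x, y, z, yaw, fingers, ...]. A call has 1 to 5 rows; each row is the pose to reach, as a shift and turn from the pose commanded when the call began, along the tool's axes at that moment, turning the shorter way round; what a row does not reach only later rows make up. The controller multiplies each number of a shift by 25 cm and each number of a turn by 2 pi rad. A row lasts 1/10 s, in which the tool goes at most 50 mm and 8.59 degrees, less where a joint would pass 70% of its speed; a pose out of reach is approached as far as the arm can. A call with a number of a shift or a turn outside -1 to 1 is refused whole. A call with a gripper value outside its range is refused whole. The fingers move at their own pace and stop on an object; "squeeze" is the grip in N (left out, the last holds). Time passes only in rows, so rows that repeat a pose let the fingers close. It gives the time, the measured TCP pose, the force, the opening and the grip force at its end, in the units of the state.
- bot.sense(): the state, without advancing time (a new reading comes with each control period).
- bot.camera(name): name is "scene" or "side" or "wrist"; returns a dict with "image" (400x640x3 uint8, blue, green, red), "range_z" (400x640 float32, mm along the optical axis (not along the pixel's ray), 0 where there is no reading), "camera_matrix" (3x3 intrinsics, pixels), "extrinsics" (4x4, takes a point from world to camera coordinates). Camera axes: x right, y down, z forward; pixel columns grow to the right and rows downward; lengths in mm; the calibration is good to about 2 mm. The wrist camera is an equidistant fisheye: a pixel r from the principal point sees the ray r / f radians off the axis. A picture is of the moment at which its call begins.
- bot.close_job(): hands the job in; it is judged then, once.
The state is a dict: "clock": time; "joints": joint angles; "qd": joint speeds; "joint_torque": joint torques, N m; "tool_pos": TCP position; "tool_rot": TCP orientation; "contact_force": force on the tool from outside, world axes, zero at the start; "moment": the same for the moment, N m; "width": finger opening in mm; "grasp_force": force on a finger pad.
Only numpy, scipy, OpenCV 4.12 (cv2) and the standard library are available. Lean on these libraries where they do the work, as an engineer would, in place of code of your own. Each camera call takes 0.05 s, during which the arm holds its last target. There are 200 camera calls.

### The job

The lid of the watch pressure-test chamber lies on its rubber seal with its four square-grip hand nuts only started. Tighten them crosswise, always going to the opposite nut next: first take all four about half-way down, then go round crosswise again until each nut is firmly snug and the lid sits flush and level on its metal seat - feel for the stop and do not overtighten any. Leave everything else on the bench alone.

Things in the scene. Friction and masses are not known exactly. Their poses are not given: they have to be found in the camera images.
- chamber: The pressure-test chamber, fixed to the bench: a round grey and aluminium pot, 200 mm across its foot, with a dial gauge on its far side (+x of this frame) reaching 150 mm from the middle and 70 mm high. Origin at the middle of its underside; z up.
- flange (a point): Middle of the pot's upper flange face, 76 mm above the bench; axes as the chamber's. The lid's metal seat lies in this face, but it is not quite parallel to it: under a nut it stands up to 0.55 mm higher or lower (and as much the other way under the nut opposite), differently in each chamber, so the angle at which a nut comes home must be felt.
- lid_centre (a point): Middle of the underside of the aluminium lid (188 mm across, 12 mm thick, a window in its middle rising 9 mm above its top face); z up. At the start it lies on the springy seal 3.0 mm above the flange face; home, it is at 0 and follows the seat's slight slope, at most 0.011 rad. It cannot turn or shift sideways, it only goes down and tilts.
- nut1_grip (a point): Centre of the grip of nut 1: a black square knob 28 x 28 mm (flats along this point's x and y, so quarter turns are equal grasps), 20 mm high (z, up). Under it a steel stem 18 mm thick and a foot 35 mm wide: 18 mm free from knob to lid. The nuts stand on a circle of 144 mm diameter about the chamber's axis, numbered counterclockwise seen from above: 1 is opposite 3, 2 opposite 4.
- nut2_grip (a point): Centre of the grip of nut 2: a black square knob 28 x 28 mm (flats along this point's x and y, so quarter turns are equal grasps), 20 mm high (z, up). All four tighten clockwise seen from above, on a fast thread: 2.2 mm down per radian. At the start they hang 0.1 to 0.8 mm above the lid, this point 43.1 to 43.8 mm above the flange face; home it is 40 mm above it, give or take 0.55 mm.
- nut3_grip (a point): Centre of the grip of nut 3: a black square knob 28 x 28 mm (flats along this point's x and y, so quarter turns are equal grasps), 20 mm high (z, up). Each nut needs some 1.2 to 2.2 rad in all to come home snug; 0.85 rad on the first round is about half-way. Threads stay where they are left. While a nut turns free, the felt moment may read 0.1 to 0.2 N m the other way.
- nut4_grip (a point): Centre of the grip of nut 4: a black square knob 28 x 28 mm (flats along this point's x and y, so quarter turns are equal grasps), 20 mm high (z, up). To turn a nut takes under 0.1 N m until the lid meets its seat under it; then it climbs by some 2 N m per radian. 0.15 to 0.3 N m is right, under 0.1 not yet snug, over 0.45 overtight. Turn slowly, in small steps: quick turns blur the reading.
- loupe: Bystander: black watchmaker's loupe, 37 mm wide, 28 mm high. Origin at the middle of its underside. To be left alone.
- tweezers: Bystander: steel tweezers lying flat, 120 mm. Origin at the middle of its underside. To be left alone.
- screwdriver: Bystander: small screwdriver lying flat, 130 mm. Origin at the middle of its underside. To be left alone.
- holder: Bystander: yellow movement holder with a movement in it, 62 x 46 x 26 mm. Origin at the middle of its underside. To be left alone.
- blower: Bystander: black rubber dust blower standing up, 54 mm wide, 82 mm high. Origin at the middle of its underside. To be left alone.
- seal: Bystander: spare black seal ring lying flat, 120 mm across, 5 mm thick. Origin at the middle of its underside. To be left alone.
- watch: Bystander: steel watch head with blue dial, 40 mm across, 9 mm high. Origin at the middle of its underside. To be left alone.
- oil: Bystander: small amber jar, 32 mm wide, 50 mm high. Origin at the middle of its underside. To be left alone.

How it is judged (in metres and radians):
On the way:
1. all four nuts are about half-way down together (grip centres 40.6 to 42.5 mm above the flange face) and the lid is near level (tilt under 0.012 rad) (z of nut1_grip in the frame of flange between 0.0406 and 0.0425 m and z of nut2_grip in the frame of flange between 0.0406 and 0.0425 m and z of nut3_grip in the frame of flange between 0.0406 and 0.0425 m and z of nut4_grip in the frame of flange between 0.0406 and 0.0425 m and angle between lid_centre's own z axis and vertical below 0.012 rad), for 0.2 s.
At the end, for the whole second after the job is handed in: The lid is down on its seat (underside less than 1 mm above the flange face at the middle) and level (tilt under 0.013 rad), and each of the four nuts presses on it with more than 35 N (contact force between each of nut1, nut2, nut3, nut4 and lid above 35 N and z of lid_centre in the frame of flange below 0.001 m and angle between lid_centre's own z axis and vertical below 0.013 rad); the robot touches nothing.
It fails at once if a nut is overtightened: it presses on the lid with more than 120 N (contact force between any of nut1, nut2, nut3, nut4 and lid above 120 N).
It fails at once if the lid is cocked on its seal: tilted by more than 0.023 rad (angle between lid_centre's own z axis and vertical above 0.023 rad).
It fails at once if two neighbouring nuts are both drawn down ahead of the nuts opposite them, each by more than 1.2 mm (not crosswise) ((z of nut1_grip in the frame of nut3_grip below -0.0012 m and z of nut2_grip in the frame of nut4_grip below -0.0012 m) or (z of nut2_grip in the frame of nut4_grip below -0.0012 m and z of nut3_grip in the frame of nut1_grip below -0.0012 m) or (z of nut3_grip in the frame of nut1_grip below -0.0012 m and z of nut4_grip in the frame of nut2_grip below -0.0012 m) or (z of nut4_grip in the frame of nut2_grip below -0.0012 m and z of nut1_grip in the frame of nut3_grip below -0.0012 m)).
It fails at once if a bystander is moved by more than 30 mm (distance of any of loupe, tweezers, screwdriver, holder, blower, seal, watch, oil from where it was at the start of the episode above 0.03 m).
It also fails if it takes over 72 s, if anything falls off the work surface, if the arm or the gripper's body presses on something with over 40 N, if the wrist force passes 120 N, or if a joint passes its speed limit or range.

## Working session

There is one attempt and no reset: what is moved stays moved. The work goes in short steps, Python scripts to look and compute and a tool call to move; the robot and the scene stay as the last step left them, time stands still between calls to the robot, and variables do not carry over. Pictures are saved under pics/ and viewed, at most 10 in all, crops included, and the job is handed in when it is done.

Besides the shell and the picture viewer there is one more tool, called as a command line: name --argument value ..., lists and objects as JSON in quotes. step_arm: Moves the arm, as the interface text tells. Shifts and turns lie within -1 to 1; 1 stands for 25 cm of shift or 2 pi rad of turn. Its arguments: {"type":"object","properties":{"commands":{"type":"array","items":{"type":"number"}},"squeeze":{"type":"number"}},"required":["commands"]}

```bash
mkdir -p pics; ls
python3 - <<'E'
from rig import bot
import cv2,numpy as np
s=bot.sense();print(s)
for n in("scene","wrist"):
    c=bot.camera(n);cv2.imwrite(f"pics/{n}0.png",c["image"]);np.savez(f"{n}0.npz",**c)
    print(c["camera_matrix"],c["extrinsics"])
E
```

```text
pics
{'clock': 0.0, 'joints': array([ 1.02639231e+00,  4.91574764e-01,  1.55948155e+00, -2.29783142e-05,
        1.09165858e+00, -1.05557530e-01]), 'qd': array([ 0.00109614, -0.00135299, -0.0014845 , -0.00023509, -0.00121503,
        0.00096069]), 'joint_torque': array([-2.50845451e-04, -6.18457317e+01, -2.61609524e+01, -1.34041734e-04,
        3.90749701e-03, -1.14036575e-05]), 'tool_pos': array([265.3998056 , 565.59692443, 230.70722969]), 'tool_rot': array([ 2.17661521e-01,  9.76024153e-01, -5.35003220e-04, -1.69501288e-04]), 'contact_force': array([-0.42947788,  0.20026956, -0.10239887]), 'moment': array([-0.07441834, -0.02832943,  0.01079372]), 'grasp_force': 0.0, 'width': 85.51623851142638}
[[369.38993595   0.         321.27840289]
 [  0.         369.38993595 196.89290533]
 [  0.           0.           1.        ]] [[-1.61126386e-01  9.86740369e-01 -1.95379470e-02  1.04838145e+02]
 [ 7.35926086e-01  1.06932624e-01 -6.68564290e-01 -3.59008398e+02]
 [-6.57610130e-01 -1.22101832e-01 -7.43397645e-01  1.23574251e+03]
 [ 0.00000000e+00  0.00000000e+00  0.00000000e+00  1.00000000e+00]]
[[309.70691629   0.         322.92084406]
 [  0.         309.70691629 195.25397811]
 [  0.           0.           1.        ]] [[ 4.24685712e-01  9.05339729e-01 -1.42191080e-03 -6.23935322e+02]
 [ 8.71284404e-01 -4.08282973e-01  2.72338946e-01 -3.52544928e+01]
 [ 2.45978726e-01 -1.16897348e-01 -9.62200331e-01  3.79195941e+02]
 [ 0.00000000e+00  0.00000000e+00  0.00000000e+00  1.00000000e+00]]
```

View pics/scene0.png

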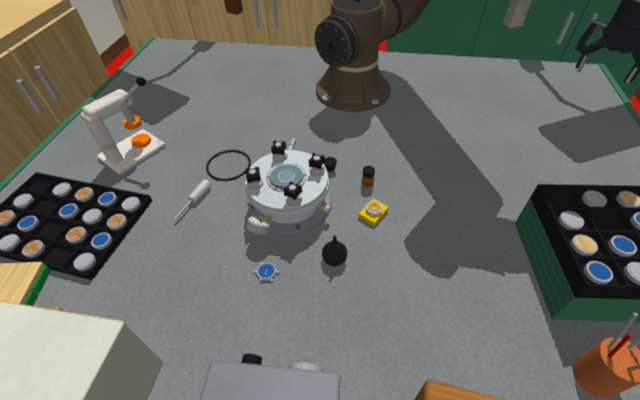

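View pics/wrist0.png

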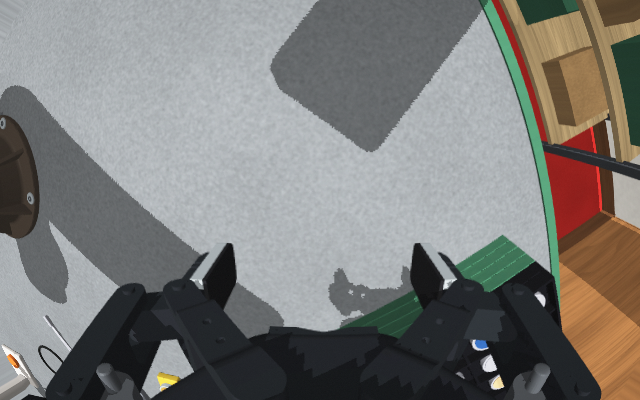

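The scene view shows the chamber at about (288,180), with its black knobs near (278,147), (317,159), (293,189) and (253,174). The gauge is at (258,222) and the blower at (334,252). The wrist view shows only bench. Next I'll locate the knobs from range.

Run:
```python
import cv2,numpy as np
c=np.load("scene0.npz");z=c["range_z"];K=c["camera_matrix"];T=np.linalg.inv(c["extrinsics"])
v,u=np.mgrid[:400,:640]
P=np.stack([(u-K[0,2])/K[0,0]*z,(v-K[1,2])/K[1,1]*z,z],-1)@T[:3,:3].T+T[:3,3]
g=c["image"].max(2)
m=(P[...,2]>121)&(P[...,2]<136)&(z>0)&(u>235)&(u<335)&(v>130)&(v<240)
n,l,st,ce=cv2.connectedComponentsWithStats(m.astype(np.uint8))
for i in range(1,n):
    q=P[l==i]
    if len(q)<20: continue
    r=cv2.minAreaRect(q[:,:2].astype(np.float32));print(len(q),ce[i].round(),q.mean(0).round(1),np.median(q[:,2]).round(1),r)
for (x,y) in [(278,147),(317,159),(293,189),(253,174),(258,222),(331,163),(368,175),(374,211),(334,252),(333,240),(266,271),(200,195),(229,165),(292,143)]: print(x,y,P[y,x].round())
cv2.imwrite("pics/crop.png",cv2.resize(c["image"][125:285,165:405],None,fx=3.3,fy=3.3,interpolation=cv2.INTER_CUBIC))
```

```text
130 [278. 145.] [ 460.4 -129.6  127.5] 128.2 ((457.93682861328125, -130.12680053710938), (32.40504837036133, 29.145883560180664), 0.26524120569229126)
145 [317. 159.] [494.6 -33.6 127.8] 128.5 ((492.77557373046875, -34.66594696044922), (28.98587417602539, 28.73829460144043), 79.49708557128906)
157 [253. 172.] [ 556.  -162.8  127.7] 128.4 ((553.9186401367188, -163.74118041992188), (29.657302856445312, 30.378252029418945), 22.860200881958008)
172 [292. 188.] [590.3 -67.6 127.9] 128.4 ((587.886474609375, -68.46926879882812), (29.865930557250977, 29.415874481201172), 67.88374328613281)
278 147 [ 466. -128.  128.]
317 159 [498. -32. 131.]
293 189 [594. -65. 130.]
253 174 [ 561. -160.  128.]
258 222 [ 640. -136.   66.]
331 163 [395. -16.  27.]
368 175 [443.  83.  44.]
374 211 [542. 105.  28.]
334 252 [679.  32.  48.]
333 240 [666.  28.  72.]
266 271 [ 721. -105.   10.]
200 195 [ 542. -319.   15.]
229 165 [ 414. -292.    1.]
292 143 [ 312. -139.   11.]
```

View pics/crop.png

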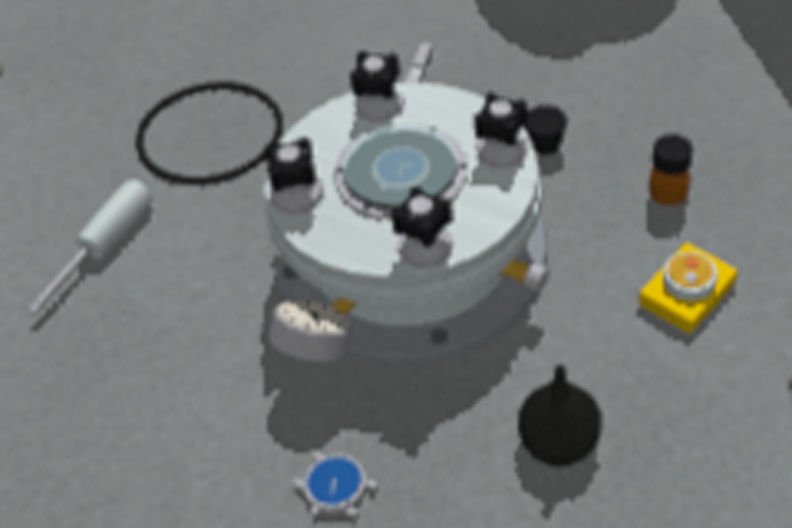

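The enlarged crop shows all four knobs clearly, with the gauge at the lower left and the loupe beside the right-rear nut. I'll move over the chamber at this height.

step_arm --commands '[-0.688,-0.655,-0.08,0,1,-0.688,-0.655,-0.08,0,1,-0.688,-0.655,-0.08,0,1,-0.688,-0.655,-0.08,0,1,-0.688,-0.655,-0.08,0,1]'

```text
clock: 0.6
tool_pos: [352.0, 342.2, 251.4]
tool_rot: [0.218, 0.976, -0.0, -0.0]
contact_force: [1.3, 0.4, -0.3]
width: 85.6
grasp_force: 0.0
```

step_arm --commands '[-0.688,-0.655,0,0,1,-0.688,-0.655,0,0,1,-0.688,-0.655,0,0,1,-0.688,-0.655,0,0,1,-0.688,-0.655,0,0,1]'

```text
clock: 1.1
tool_pos: [438.3, 120.7, 251.3]
tool_rot: [0.218, 0.976, -0.0, 0.0]
contact_force: [0.7, 1.2, -0.8]
width: 85.2
grasp_force: 0.0
```

step_arm --commands '[-0.65,-0.63,0,0,1,-0.65,-0.63,0,0,1,-0.65,-0.63,0,0,1,-0.65,-0.63,0,0,1,-0.65,-0.63,0,0,1]'

```text
clock: 1.6
tool_pos: [518.7, -91.8, 250.9]
tool_rot: [0.219, 0.976, -0.0, -0.0]
contact_force: [0.4, 0.3, -0.3]
width: 85.7
grasp_force: 0.0
```

step_arm --commands '[0,0,0,0,1,0,0,0,0,1]'

```text
clock: 1.8
tool_pos: [517.6, -88.6, 250.8]
tool_rot: [0.218, 0.976, 0.0, -0.001]
contact_force: [0.9, 0.6, -0.4]
width: 85.3
grasp_force: 0.0
```

Run:
```python
from rig import bot
import cv2,numpy as np
s=bot.sense();print(s["clock"],s["tool_pos"],s["joints"],s["contact_force"],s["moment"])
c=bot.camera("wrist");np.savez("w1.npz",**c)
cv2.imwrite("pics/w1.png",cv2.resize(c["image"][40:360,120:520],None,fx=1.875,fy=1.875,interpolation=cv2.INTER_CUBIC))
```

```text
1.8 [517.63041072 -88.5683969  250.81051078] [-2.95400332e-01  3.28493126e-01  1.77576897e+00  2.81652905e-04
  1.03847505e+00 -1.42625368e+00] [ 0.87517912  0.6281403  -0.39969789] [-0.02575601  0.00383214  0.0054044 ]
```

View pics/w1.png

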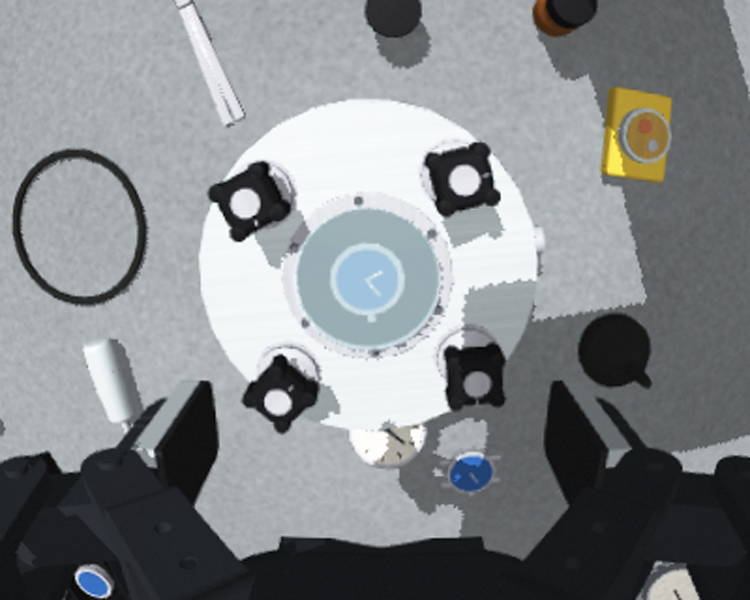

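The crop shows knob tops at about (246,203), (464,180), (478,380) and (280,395), each with its own yaw. I'll measure these by code.

```bash
cat > h.py <<'E'
import cv2,numpy as np
def cloud(c):
    z=c["range_z"];K=c["camera_matrix"];T=np.linalg.inv(c["extrinsics"])
    v,u=np.mgrid[:400,:640];a=(u-K[0,2])/K[0,0];b=(v-K[1,2])/K[1,1];r=np.hypot(a,b)+1e-9
    t=np.tan(r)/r
    return np.stack([a*t*z,b*t*z,z],-1)@T[:3,:3].T+T[:3,3]
E
python3 - <<'E'
from h import *
c=np.load("w1.npz");P=cloud(c);z=c["range_z"]
R=c["extrinsics"];print("cam",(-R[:3,:3].T@R[:3,3]).round(1))
h=P[...,2]
for name,m0 in (("top",(h>122)&(h<137)),):
    m=m0&(z>0)&(abs(P[...,0]-524)<110)&(abs(P[...,1]+98)<110)
    n,l,st,ce=cv2.connectedComponentsWithStats(m.astype(np.uint8))
    for i in range(1,n):
        q=P[l==i]
        if len(q)<60: continue
        zt=np.median(q[:,2]); q=q[abs(q[:,2]-zt)<2.5].astype(np.float32)[:,:2]
        r=cv2.minAreaRect(q)
        # orientation by minimising bounding box of 2-98 pct
        best=min(((lambda w:(np.ptp(np.percentile(w[:,0],[1,99]))+np.ptp(np.percentile(w[:,1],[1,99])),a))(q@np.array([[np.cos(a),-np.sin(a)],[np.sin(a),np.cos(a)]])) for a in np.radians(np.arange(0,90,1))))
        print(len(q),(ce[i]).round(),q.mean(0).round(1),zt.round(1),"rect",np.round(r[0],1),np.round(r[1],1),round(r[2],1),"pct",best[0].round(1),round(np.degrees(best[1])))
m=(z>0)&(abs(P[...,0]-524)<80)&(abs(P[...,1]+98)<80);print("lid",np.median(h[m&(h>75)&(h<100)]))
E
```

```text
cam [454.8 -59.5 393.7]Traceback (most recent call last):
  File "<stdin>", line 12, in <module>
cv2.error: OpenCV(4.12.0) /io/opencv/modules/imgproc/src/convhull.cpp:143: error: (-215:Assertion failed) total >= 0 && (depth == CV_32F || depth == CV_32S) in function 'convexHull'
```

```bash
cat > knobs.py <<'E'
from h import *
def knobs(c,cx=524,cy=-98,lo=122,hi=137):
    P=cloud(c);z=c["range_z"];h=P[...,2];out=[]
    m=(h>lo)&(h<hi)&(z>0)&(abs(P[...,0]-cx)<110)&(abs(P[...,1]-cy)<110)
    n,l,st,ce=cv2.connectedComponentsWithStats(m.astype(np.uint8))
    for i in range(1,n):
        q=P[l==i]
        if len(q)<60: continue
        zt=np.median(q[:,2]);q=np.ascontiguousarray(q[abs(q[:,2]-zt)<2.5,:2],np.float32)
        f=lambda a:(lambda w:np.ptp(np.percentile(w[:,0],[1,99]))+np.ptp(np.percentile(w[:,1],[1,99])))(q@np.array([[np.cos(a),-np.sin(a)],[np.sin(a),np.cos(a)]]))
        a=min(np.radians(np.arange(0,90)),key=f);r=cv2.minAreaRect(q)
        print(len(q),ce[i].round(),q.mean(0).round(1),zt.round(1),"rect",np.round(r[0],1),np.round(r[1],1),round(r[2],1),"pct",f(a).round(1),round(np.degrees(a)))
E
python3 - <<'E'
from knobs import *
c=np.load("w1.npz");knobs(c)
P=cloud(c);h=P[...,2];m=(abs(P[...,0]-524)<80)&(abs(P[...,1]+98)<80);print("lid",np.median(h[m&(h>75)&(h<100)]))
E
```

```text
979 [366. 135.] [489.9 -34.5] 128.9 rect [490.4 -34.2] [29.8 30.4] 77.8 pct 56.7 80
917 [252. 147.] [ 456.5 -129.6] 128.3 rect [ 456.6 -130.3] [30.  30.7] 2.6 pct 56.4 1
735 [373. 242.] [585.  -67.9] 128.7 rect [586.1 -68.3] [29.6 31.8] 66.9 pct 56.8 67
700 [269. 251.] [ 551.4 -163. ] 128.6 rect [ 552.2 -163.8] [30.2 30.5] 22.7 pct 56.4 20
lid 91.67452510392292
```

```bash
cat > go.py <<'E'
import numpy as np,sys
from rig import bot
N=dict(A=(490.3,-34.3),B=(456.6,-130.),C=(585.8,-68.2),D=(551.9,-163.5))
def st():
    s=bot.sense();q=s["tool_rot"]
    from scipy.spatial.transform import Rotation as R
    M=R.from_quat(q).as_matrix();psi=np.degrees(np.arctan2(M[1,1],M[0,1]))
    print("t",round(s["clock"],2),"pos",s["tool_pos"].round(1),"psi",round(psi,2),"j6",s["joints"][5].round(2),"F",s["contact_force"].round(1),"M",s["moment"].round(3),"w",round(s["width"],1),"g",round(s["grasp_force"],1))
    return s,M,psi
def plan(x,y,z,ps):
    s,M,psi=st();d=M.T@(np.array([x,y,z])-s["tool_pos"])/250
    print("cmd",d.round(4),"yaw",round((psi-ps)/360,4),"rows",np.linalg.norm(d)*5,abs(psi-ps)/8.59)
if __name__=="__main__":
    if len(sys.argv)>1:
        k,z,ps=sys.argv[1:];plan(*N[k],float(z),float(ps))
    else: st()
E
python3 go.py A 150 79; python3 go.py A 102 79
```

```text
t 1.85 pos [517.5 -87.9 251. ] psi 64.85 j6 -1.43 F [-0.8  0.2 -0.5] M [-0.015  0.016  0.004] w 85.2 g 0.0
cmd [0.1893 0.1477 0.4042] yaw -0.0393 rows 2.350728107285976 1.6469212757373666
t 1.85 pos [517.5 -87.9 251. ] psi 64.85 j6 -1.43 F [-0.8  0.2 -0.5] M [-0.015  0.016  0.004] w 85.2 g 0.0
cmd [0.1891 0.1476 0.5962] yaw -0.0393 rows 3.2134602904015135 1.6469212757373666
```

step_arm --commands '[0.189,0.148,0.37,-0.0393,0.5,0.189,0.148,0.37,-0.0393,0.5,0.189,0.148,0.37,-0.0393,0.5,0.189,0.148,0.37,-0.0393,0.5,0.189,0.148,0.37,-0.0393,0.5]'

```text
clock: 2.35
tool_pos: [491.9, -34.7, 160.0]
tool_rot: [0.096, 0.995, -0.0, 0.001]
contact_force: [-0.0, -0.8, 1.0]
width: 64.0
grasp_force: 0.0
```

```bash
python3 go.py A 102 79
```

```text
t 2.35 pos [491.9 -34.7 160. ] psi 79.0 j6 -1.58 F [-0.  -0.8  1. ] M [0.    0.018 0.008] w 64.0 g 0.0
cmd [0.0069 0.0003 0.2319] yaw 0.0 rows 1.1597860197000207 0.0005201001173495024
```

step_arm --commands '[0.005,0,0.12,0,0.3,0.005,0,0.23,0,0.2,0.005,0,0.23,0,0.2,0.005,0,0.23,0,0.1]'

```text
clock: 2.75
tool_pos: [490.6, -35.1, 102.5]
tool_rot: [0.096, 0.995, -0.0, 0.001]
contact_force: [-0.2, -0.7, 0.4]
width: 47.1
grasp_force: 0.0
```

Run:
```python
from go import *
import cv2
st();c=bot.camera("wrist");np.savez("w2.npz",**c)
cv2.imwrite("pics/w2.png",cv2.resize(c["image"][100:400,120:520],None,fx=1.8,fy=1.8))
```

```text
t 2.75 pos [490.6 -35.1 102.5] psi 78.96 j6 -1.58 F [-0.2 -0.7  0.4] M [-0.006  0.056  0.003] w 47.1 g 0.0
```

View pics/w2.png

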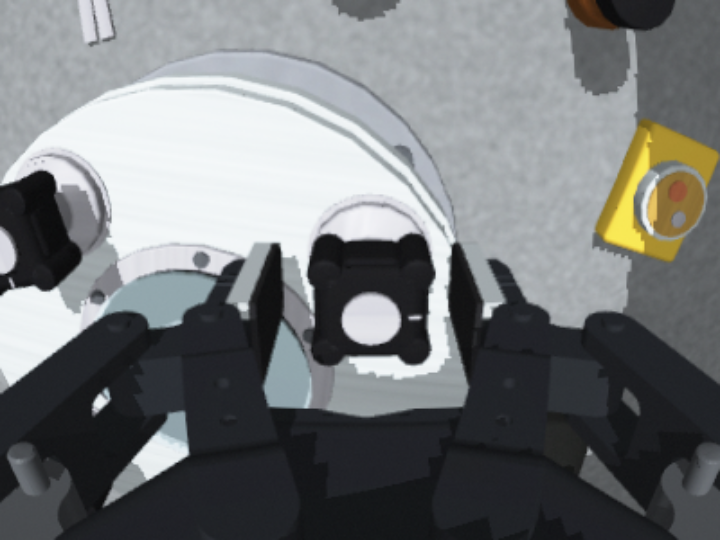

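The view shows the knob centred between the pads and square to them, at about (372,300). I'll close on it.

step_arm --commands '[0,0,0,0,-0.6,0,0,0,0,-0.6,0,0,0,0,-0.6,0,0,0,0,-0.6]' --squeeze 50

```text
clock: 3.2
tool_pos: [490.7, -34.1, 103.1]
tool_rot: [0.096, 0.995, 0.0, 0.002]
contact_force: [0.8, 8.1, 11.2]
width: 26.9
grasp_force: 49.5
```

```bash
python3 go.py
```

```text
t 3.2 pos [490.7 -34.1 103.1] psi 78.98 j6 -1.58 F [ 0.8  8.1 11.2] M [ 1.156 -0.043 -0.039] w 26.9 g 49.5
```

step_arm --commands '[0,0,0.0011,0.0193,-0.6,0,0,0.0022,0.0387,-0.6,0,0,0.0032,0.058,-0.6,0,0,0.0043,0.0773,-0.6,0,0,0.0054,0.0966,-0.6]'

```text
clock: 3.7
tool_pos: [490.7, -34.0, 101.7]
tool_rot: [0.391, 0.92, 0.001, 0.002]
contact_force: [1.6, 9.5, 11.6]
width: 27.1
grasp_force: 49.6
```

```bash
python3 go.py
```

```text
t 3.7 pos [490.7 -34.  101.7] psi 43.94 j6 -0.97 F [ 1.6  9.5 11.6] M [1.405 0.03  0.045] w 27.1 g 49.6
```

step_arm --commands '[0,0,0.0011,0.0193,-0.6,0,0,0.0021,0.0387,-0.6,0,0,0.0021,0.0387,-0.6]'

```text
clock: 4.0
tool_pos: [490.7, -33.9, 101.2]
tool_rot: [0.5, 0.866, 0.001, 0.001]
contact_force: [0.6, 9.3, 11.0]
width: 27.0
grasp_force: 49.6
```

```bash
python3 go.py D 135 22
```

```text
t 4.0 pos [490.7 -33.9 101.2] psi 30.04 j6 -0.73 F [ 0.6  9.3 11. ] M [ 1.419  0.075 -0.126] w 27.0 g 49.6
cmd [-0.5713 -0.0472 -0.1346] yaw 0.0223 rows 2.944445895106806 0.9362622682312065
```

step_arm --commands '[0,0,0,0,0.3,0,0,0,0,0.3,0,0,-0.08,0,0.3,0,0,-0.16,0,0.3]'

```text
clock: 4.4
tool_pos: [489.5, -34.7, 139.9]
tool_rot: [0.498, 0.867, -0.0, -0.001]
contact_force: [-0.7, -0.0, 0.4]
width: 55.5
grasp_force: 0.0
```

step_arm --commands '[-0.571,-0.05,0,0.0237,0.3,-0.571,-0.05,0,0.0237,0.3,-0.571,-0.05,0,0.0237,0.3,-0.571,-0.05,0,0.0237,0.3,-0.571,-0.05,0,0.0237,0.3]'

```text
clock: 4.9
tool_pos: [550.6, -164.9, 139.1]
tool_rot: [0.562, 0.827, -0.0, -0.0]
contact_force: [0.4, 0.4, -0.1]
width: 55.8
grasp_force: 0.0
```

```bash
python3 go.py D 102 21.5; python3 -c "
from knobs import *
from rig import bot
knobs(bot.camera('wrist'),lo=115)"
```

```text
t 4.9 pos [ 550.6 -164.9  139.1] psi 21.67 j6 -0.78 F [ 0.4  0.4 -0.1] M [ 0.018 -0.013  0.096] w 55.8 g 0.0
cmd [0.003  0.0071 0.1486] yaw 0.0005 rows 0.7438655753011818 0.020295675298708755
98 [299.   2.] [492.1 -49.7] 118.1 rect [492.7 -49.3] [18.9  3. ] 31.4 pct 21.0 29
2378 [451. 101.] [585.  -68.8] 128.6 rect [586.  -68.2] [30.3 30.6] 69.2 pct 56.6 67
2309 [189. 119.] [ 457.9 -129.6] 128.2 rect [ 457.1 -130.1] [30.6 30.5] 1.7 pct 56.8 3
2281 [328. 235.] [ 552.  -162.8] 128.5 rect [ 552.5 -163.6] [29.7 30.8] 22.9 pct 56.7 22
```

step_arm --commands '[0.0025,0.008,0.08,0,0.3,0.0025,0.008,0.148,0,0.2,0.0025,0.008,0.148,0,0,0.0025,0.008,0.148,0,-0.3,0.0025,0.008,0.148,0,-0.6]'

```text
clock: 5.45
tool_pos: [552.5, -162.2, 103.3]
tool_rot: [0.561, 0.828, 0.0, 0.0]
contact_force: [-0.2, 3.4, 0.1]
width: 27.2
grasp_force: 49.9
```

step_arm --commands '[0,0,0,0,-0.6,0,0,0,0,-0.6,0,0,0,0,-0.6]'

```text
clock: 5.75
tool_pos: [552.5, -162.2, 103.2]
tool_rot: [0.561, 0.828, 0.0, -0.0]
contact_force: [-2.5, 6.5, 3.0]
width: 27.2
grasp_force: 50.5
```

```bash
python3 go.py
```

```text
t 5.75 pos [ 552.5 -162.2  103.2] psi 21.78 j6 -0.78 F [-2.5  6.5  3. ] M [1.006 0.364 0.012] w 27.2 g 50.5
```

step_arm --commands '[0,0,0.0011,0.0193,-0.6,0,0,0.0022,0.0387,-0.6,0,0,0.0032,0.058,-0.6,0,0,0.0043,0.0773,-0.6,0,0,0.0054,0.0966,-0.6]'

```text
clock: 6.25
tool_pos: [553.5, -162.2, 101.9]
tool_rot: [0.784, 0.621, 0.001, 0.001]
contact_force: [5.4, 7.5, -0.3]
width: 27.4
grasp_force: 50.2
```

step_arm --commands '[0,0,0.0011,0.0193,-0.6,0,0,0.0021,0.0387,-0.6,0,0,0.0021,0.0387,-0.6]'

```text
clock: 6.55
tool_pos: [553.9, -162.3, 101.4]
tool_rot: [0.854, 0.521, 0.001, 0.001]
contact_force: [6.1, 6.8, -1.0]
width: 27.3
grasp_force: 50.0
```

```bash
sed -i 's/456.6,-130./457,-129.3/;s/585.8,-68.2/586,-67.3/;s/490.3,-34.3/490.8,-33.6/;s/551.9,-163.5/552.5,-162.3/' go.py; python3 go.py B 140 2
```

```text
t 6.55 pos [ 553.9 -162.3  101.4] psi -27.19 j6 0.07 F [ 6.1  6.8 -1. ] M [ 1.245 -0.9   -0.114] w 27.3 g 50.0
cmd [-0.0594 -0.4046 -0.1558] yaw -0.0811 rows 2.1881322102293264 3.3986831380634506
```

step_arm --commands '[0,0,0,0,0.3,0,0,0,0,0.3,0,0,-0.08,0,0.3,0,0,-0.155,0,0.3]'

```text
clock: 6.95
tool_pos: [552.3, -163.0, 139.8]
tool_rot: [0.852, 0.523, -0.0, -0.0]
contact_force: [0.0, 0.9, 0.3]
width: 55.5
grasp_force: 0.0
```

step_arm --commands '[-0.0594,-0.4,0,-0.0811,0.3,-0.0594,-0.4,0,-0.0811,0.3,-0.0594,-0.4,0,-0.0811,0.3,-0.0594,-0.4,0,-0.0811,0.3,-0.0594,-0.4,0,-0.0811,0.3]'

```text
clock: 7.45
tool_pos: [456.7, -131.0, 139.8]
tool_rot: [0.693, 0.721, 0.0, 0.001]
contact_force: [-0.1, -0.6, 0.1]
width: 55.6
grasp_force: 0.0
```

```bash
python3 go.py B 102 2
```

```text
t 7.45 pos [ 456.7 -131.   139.8] psi 2.29 j6 -0.46 F [-0.1 -0.6  0.1] M [-0.017  0.014 -0.02 ] w 55.6 g 0.0
cmd [0.0069 0.0015 0.1512] yaw 0.0008 rows 0.7567502190804156 0.03387068739029725
```

step_arm --commands '[0.007,0.0015,0.08,0,0.3,0.007,0.0015,0.151,0,0.2,0.007,0.0015,0.151,0,0,0.007,0.0015,0.151,0,-0.3,0.007,0.0015,0.151,0,-0.6]'

```text
clock: 7.95
tool_pos: [457.1, -129.2, 102.1]
tool_rot: [0.693, 0.721, 0.0, 0.0]
contact_force: [-0.3, -1.4, -4.1]
width: 27.6
grasp_force: 49.6
```

step_arm --commands '[0,0,0,0,-0.6,0,0,0,0,-0.6,0,0,0,0,-0.6]'

```text
clock: 8.25
tool_pos: [457.1, -129.2, 102.0]
tool_rot: [0.693, 0.721, 0.0, 0.0]
contact_force: [-3.5, -1.2, 5.5]
width: 27.3
grasp_force: 50.9
```

```bash
python3 go.py
```

```text
t 8.25 pos [ 457.1 -129.2  102. ] psi 2.25 j6 -0.45 F [-3.5 -1.2  5.5] M [-0.275  0.53  -0.087] w 27.3 g 50.9
```

step_arm --commands '[0,0,0.0011,0.0193,-0.6,0,0,0.0022,0.0387,-0.6,0,0,0.0032,0.058,-0.6,0,0,0.0043,0.0773,-0.6,0,0,0.0054,0.0966,-0.6]'

```text
clock: 8.75
tool_pos: [457.5, -129.3, 100.7]
tool_rot: [0.878, 0.479, 0.001, 0.001]
contact_force: [0.1, -2.2, 3.7]
width: 27.3
grasp_force: 50.7
```

step_arm --commands '[0,0,0.0011,0.0193,-0.6,0,0,0.0021,0.0387,-0.6,0,0,0.0021,0.0387,-0.6]'

```text
clock: 9.05
tool_pos: [457.7, -129.4, 100.2]
tool_rot: [0.929, 0.37, 0.001, 0.001]
contact_force: [0.7, -3.3, 5.4]
width: 27.1
grasp_force: 50.9
```

```bash
python3 go.py C 140 -22.5
```

```text
t 9.05 pos [ 457.7 -129.4  100.2] psi -46.56 j6 0.4 F [ 0.7 -3.3  5.4] M [-0.426  0.017 -0.13 ] w 27.1 g 50.9
cmd [ 0.5436  0.1729 -0.1585] yaw -0.0668 rows 2.9603853090309724 2.801023105045241
```

step_arm --commands '[0,0,0,0,0.3,0,0,0,0,0.3,0,0,-0.08,0,0.3,0,0,-0.158,0,0.3]'

```text
clock: 9.45
tool_pos: [456.6, -128.7, 139.2]
tool_rot: [0.928, 0.372, -0.001, -0.001]
contact_force: [0.5, -0.2, 0.9]
width: 55.2
grasp_force: 0.0
```

step_arm --commands '[0.544,0.173,0,-0.0668,0.3,0.544,0.173,0,-0.0668,0.3,0.544,0.173,0,-0.0668,0.3,0.544,0.173,0,-0.0668,0.3,0.544,0.173,0,-0.0668,0.3]'

```text
clock: 9.95
tool_pos: [585.1, -65.9, 138.4]
tool_rot: [0.83, 0.557, -0.0, -0.001]
contact_force: [0.2, -0.3, -0.3]
width: 55.9
grasp_force: 0.0
```

```bash
python3 go.py C 102 -22.5
```

```text
t 9.95 pos [585.1 -65.9 138.4] psi -22.29 j6 0.16 F [ 0.2 -0.3 -0.3] M [-0.014  0.045 -0.012] w 55.9 g 0.0
cmd [-0.0037  0.0056  0.1456] yaw 0.0006 rows 0.7286824999204324 0.024300011571494008
```

step_arm --commands '[-0.0037,0.0056,0.08,0,0.3,-0.0037,0.0056,0.146,0,0.2,-0.0037,0.0056,0.146,0,0,-0.0037,0.0056,0.146,0,-0.3,-0.0037,0.0056,0.146,0,-0.6]'

```text
clock: 10.45
tool_pos: [586.4, -68.8, 103.4]
tool_rot: [0.831, 0.556, 0.0, 0.001]
contact_force: [1.4, -5.2, -3.6]
width: 27.3
grasp_force: 51.5
```

step_arm --commands '[0,0,0,0,-0.6,0,0,0,0,-0.6,0,0,0,0,-0.6]'

```text
clock: 10.75
tool_pos: [586.4, -68.8, 103.4]
tool_rot: [0.831, 0.556, 0.0, 0.001]
contact_force: [1.3, -5.2, -2.4]
width: 26.9
grasp_force: 51.6
```

```bash
python3 go.py
```

```text
t 10.75 pos [586.4 -68.8 103.4] psi -22.42 j6 0.16 F [ 1.3 -5.2 -2.4] M [-0.829  0.031 -0.069] w 26.9 g 51.6
```

step_arm --commands '[0,0,0.0011,0.0193,-0.6,0,0,0.0022,0.0387,-0.6,0,0,0.0032,0.058,-0.6,0,0,0.0043,0.0773,-0.6,0,0,0.0054,0.0966,-0.6]'

```text
clock: 11.25
tool_pos: [585.9, -68.4, 102.1]
tool_rot: [0.96, 0.28, -0.0, 0.0]
contact_force: [-2.2, -1.1, 0.0]
width: 27.2
grasp_force: 52.2
```

step_arm --commands '[0,0,0.0011,0.0193,-0.6,0,0,0.0021,0.0387,-0.6,0,0,0.0021,0.0387,-0.6]'

```text
clock: 11.55
tool_pos: [585.8, -68.1, 101.5]
tool_rot: [0.987, 0.163, -0.0, -0.0]
contact_force: [-4.3, -1.7, 0.9]
width: 27.2
grasp_force: 52.3
```

```bash
python3 go.py C 140 0
```

```text
t 11.55 pos [585.8 -68.1 101.5] psi -71.24 j6 1.02 F [-4.3 -1.7  0.9] M [ 0.071  0.653 -0.069] w 27.2 g 52.3
cmd [ 0.0018 -0.0028 -0.1539] yaw -0.1979 rows 0.7695138909688355 8.292844013233395
```

step_arm --commands '[0,0,0,0,0.3,0,0,0,0,0.3,0,0,-0.08,0,0.3,0,0,-0.155,0,0.3]'

```text
clock: 11.95
tool_pos: [586.3, -68.0, 140.0]
tool_rot: [0.986, 0.165, -0.0, -0.0]
contact_force: [0.3, 0.4, -0.3]
width: 55.7
grasp_force: 0.0
```

```bash
sed -i 's/586,-67.3/586,-68/' go.py; python3 go.py A 140 -60
```

```text
t 11.95 pos [586.3 -68.  140. ] psi -70.99 j6 1.01 F [ 0.3  0.4 -0.3] M [-0.018  0.039 -0.038] w 55.7 g 0.0
cmd [-0.3165 -0.2546 -0.    ] yaw -0.0305 rows 2.0310232280272347 1.2795819232750991
```

step_arm --commands '[-0.3165,-0.2546,0,-0.0305,0.3,-0.3165,-0.2546,0,-0.0305,0.3,-0.3165,-0.2546,0,-0.0305,0.3,-0.3165,-0.2546,0,-0.0305,0.3,-0.3165,-0.2546,0,-0.0305,0.3]'

```text
clock: 12.45
tool_pos: [492.2, -33.8, 139.9]
tool_rot: [0.966, 0.258, 0.001, 0.0]
contact_force: [0.4, 0.2, -0.2]
width: 55.3
grasp_force: 0.0
```

```bash
python3 -c "
from knobs import *
from rig import bot
knobs(bot.camera('wrist'),lo=115)";python3 go.py A 101 -60
```

```text
2195 [460. 122.] [585.6 -66.6] 126.8 rect [586.5 -68. ] [30.3 30.7] 20.1 pct 56.5 21
2214 [322. 235.] [491.6 -33.5] 126.9 rect [490.6 -33.9] [30.5 29.9] 30.4 pct 56.9 29
1113 [530. 243.] [ 552.5 -161.1] 126.2 rect [ 552.4 -163.6] [31.4 30.5] 63.0 pct 57.8 63
172 [433. 340.] [ 459.6 -141.3] 126.3 rect [ 460.9 -140.9] [21.5  9.4] 35.9 pct 29.1 33
t 12.5 pos [492.2 -33.9 139.7] psi -60.12 j6 0.85 F [-0.   0.1 -0.6] M [-0.055 -0.063 -0.005] w 55.3 g 0.0
cmd [-0.0046 -0.0039  0.1549] yaw -0.0003 rows 0.7752560096254991 0.013835733551123395
```

step_arm --commands '[-0.0046,-0.0039,0.08,0,0.3,-0.0046,-0.0039,0.151,0,0.2,-0.0046,-0.0039,0.151,0,0,-0.0046,-0.0039,0.151,0,-0.3,-0.0046,-0.0039,0.151,0,-0.6]'

```text
clock: 13.0
tool_pos: [490.4, -34.0, 102.3]
tool_rot: [0.966, 0.258, 0.001, 0.001]
contact_force: [2.5, -7.6, -8.8]
width: 27.0
grasp_force: 50.1
```

step_arm --commands '[0,0,0,0,-0.6,0,0,0,0,-0.6,0,0,0,0,-0.6]'

```text
clock: 13.3
tool_pos: [490.4, -34.0, 102.3]
tool_rot: [0.966, 0.258, 0.001, 0.001]
contact_force: [3.0, -6.7, -9.0]
width: 27.1
grasp_force: 50.2
```

```bash
python3 go.py
```

```text
t 13.3 pos [490.4 -34.  102.3] psi -60.13 j6 0.85 F [ 3.  -6.7 -9. ] M [-0.895 -0.254 -0.008] w 27.1 g 50.2
```

step_arm --commands '[0,0,0.0005,0.0095,-0.6,0,0,0.001,0.019,-0.6,0,0,0.0015,0.0285,-0.6,0,0,0.002,0.036,-0.6,0,0,0.002,0.036,-0.6]'

```text
clock: 13.8
tool_pos: [490.4, -33.9, 101.8]
tool_rot: [0.989, 0.146, 0.001, 0.001]
contact_force: [3.7, -6.1, -7.9]
width: 27.1
grasp_force: 50.3
```

```bash
python3 go.py
```

```text
t 13.8 pos [490.4 -33.9 101.8] psi -73.19 j6 1.07 F [ 3.7 -6.1 -7.9] M [-0.679 -0.373 -0.087] w 27.1 g 50.3
```

step_arm --commands '[0,0,0.0003,0.0048,-0.6,0,0,0.0005,0.0095,-0.6,0,0,0.0005,0.0095,-0.6]'

```text
clock: 14.1
tool_pos: [490.4, -33.9, 101.7]
tool_rot: [0.993, 0.117, 0.001, 0.001]
contact_force: [4.0, -6.7, -8.7]
width: 27.1
grasp_force: 50.3
```

```bash
python3 go.py
```

```text
t 14.1 pos [490.4 -33.9 101.7] psi -76.58 j6 1.13 F [ 4.  -6.7 -8.7] M [-0.711 -0.396 -0.038] w 27.1 g 50.3
```

step_arm --commands '[0,0,0.0003,0.0048,-0.6,0,0,0.0005,0.0095,-0.6,0,0,0.0005,0.0095,-0.6]'

```text
clock: 14.4
tool_pos: [490.4, -33.9, 101.6]
tool_rot: [0.996, 0.087, 0.001, 0.0]
contact_force: [3.4, -6.2, -8.8]
width: 27.2
grasp_force: 50.2
```

```bash
python3 go.py
```

```text
t 14.4 pos [490.4 -33.9 101.6] psi -79.99 j6 1.19 F [ 3.4 -6.2 -8.8] M [-0.64 -0.41 -0.09] w 27.2 g 50.2
```

step_arm --commands '[0,0,0.0003,0.0048,-0.6,0,0,0.0005,0.0095,-0.6,0,0,0.0005,0.0095,-0.6]'

```text
clock: 14.7
tool_pos: [490.4, -33.8, 101.4]
tool_rot: [0.998, 0.057, 0.001, 0.0]
contact_force: [3.3, -5.5, -8.2]
width: 27.4
grasp_force: 50.2
```

```bash
python3 go.py
```

```text
t 14.7 pos [490.4 -33.8 101.4] psi -83.41 j6 1.25 F [ 3.3 -5.5 -8.2] M [-0.55  -0.423 -0.024] w 27.4 g 50.2
```

step_arm --commands '[0,0,0.0003,0.0048,-0.6,0,0,0.0005,0.0095,-0.6,0,0,0.0005,0.0095,-0.6]'

```text
clock: 15.0
tool_pos: [490.4, -33.8, 101.3]
tool_rot: [1.0, 0.028, 0.001, 0.0]
contact_force: [2.3, -5.5, -9.0]
width: 27.0
grasp_force: 50.2
```

```bash
python3 go.py
```

```text
t 15.0 pos [490.4 -33.8 101.3] psi -86.83 j6 1.31 F [ 2.3 -5.5 -9. ] M [-0.555 -0.425 -0.051] w 27.0 g 50.2
```

step_arm --commands '[0,0,0.0003,0.0048,-0.6,0,0,0.0005,0.0095,-0.6,0,0,0.0005,0.0095,-0.6]'

```text
clock: 15.3
tool_pos: [490.4, -33.8, 101.2]
tool_rot: [1.0, -0.002, 0.001, 0.0]
contact_force: [2.5, -5.1, -9.1]
width: 27.6
grasp_force: 50.2
```

```bash
python3 go.py
```

```text
t 15.3 pos [490.4 -33.8 101.2] psi -90.25 j6 1.37 F [ 2.5 -5.1 -9.1] M [-0.56  -0.438 -0.048] w 27.6 g 50.2
```

step_arm --commands '[0,0,0.0003,0.0048,-0.6,0,0,0.0005,0.0095,-0.6,0,0,0.0005,0.0095,-0.6]'

```text
clock: 15.6
tool_pos: [490.4, -33.7, 101.1]
tool_rot: [0.999, -0.032, 0.001, 0.0]
contact_force: [2.3, -3.6, -8.7]
width: 27.2
grasp_force: 50.2
```

```bash
python3 go.py
```

```text
t 15.6 pos [490.4 -33.7 101.1] psi -93.67 j6 1.43 F [ 2.3 -3.6 -8.7] M [-0.385 -0.438 -0.021] w 27.2 g 50.2
```

step_arm --commands '[0,0,0.0003,0.0048,-0.6,0,0,0.0005,0.0095,-0.6,0,0,0.0005,0.0095,-0.6]'

```text
clock: 15.9
tool_pos: [490.4, -33.7, 100.9]
tool_rot: [0.998, -0.062, 0.001, 0.0]
contact_force: [2.6, -5.3, -9.4]
width: 27.2
grasp_force: 50.3
```

```bash
python3 go.py
```

```text
t 15.9 pos [490.4 -33.7 100.9] psi -97.09 j6 1.49 F [ 2.6 -5.3 -9.4] M [-0.474 -0.562 -0.001] w 27.2 g 50.3
```

step_arm --commands '[0,0,0.0003,0.0048,-0.6,0,0,0.0005,0.0095,-0.6,0,0,0.0005,0.0095,-0.6]'

```text
clock: 16.2
tool_pos: [490.4, -33.7, 100.8]
tool_rot: [0.996, -0.092, 0.001, 0.0]
contact_force: [3.8, -4.9, -8.9]
width: 27.2
grasp_force: 50.2
```

```bash
python3 go.py
```

```text
t 16.2 pos [490.4 -33.7 100.8] psi -100.52 j6 1.55 F [ 3.8 -4.9 -8.9] M [-0.374 -0.591  0.011] w 27.2 g 50.2
```

step_arm --commands '[0,0,0.0003,0.0048,-0.6,0,0,0.0005,0.0095,-0.6,0,0,0.0005,0.0095,-0.6]'

```text
clock: 16.5
tool_pos: [490.4, -33.7, 100.7]
tool_rot: [0.993, -0.121, 0.001, 0.0]
contact_force: [3.1, -3.9, -8.2]
width: 27.1
grasp_force: 50.3
```

```bash
python3 go.py
```

```text
t 16.5 pos [490.4 -33.7 100.7] psi -103.95 j6 1.61 F [ 3.1 -3.9 -8.2] M [-0.439 -0.637 -0.032] w 27.1 g 50.3
```

step_arm --commands '[0,0,0.0003,0.0048,-0.6,0,0,0.0005,0.0095,-0.6,0,0,0.0005,0.0095,-0.6]'

```text
clock: 16.8
tool_pos: [490.4, -33.6, 100.6]
tool_rot: [0.989, -0.151, 0.001, 0.0]
contact_force: [4.3, -3.9, -8.8]
width: 26.9
grasp_force: 50.3
```

```bash
python3 go.py
```

```text
t 16.8 pos [490.4 -33.6 100.6] psi -107.37 j6 1.67 F [ 4.3 -3.9 -8.8] M [-0.381 -0.673  0.071] w 26.9 g 50.3
```

step_arm --commands '[0,0,0.0003,0.0048,-0.6,0,0,0.0005,0.0095,-0.6,0,0,0.0005,0.0095,-0.6]'

```text
clock: 17.1
tool_pos: [490.5, -33.6, 100.4]
tool_rot: [0.984, -0.18, 0.001, 0.0]
contact_force: [4.6, -3.8, -7.9]
width: 26.9
grasp_force: 50.3
```

```bash
python3 go.py
```

```text
t 17.1 pos [490.5 -33.6 100.4] psi -110.79 j6 1.73 F [ 4.6 -3.8 -7.9] M [-0.35  -0.685  0.081] w 26.9 g 50.3
```

step_arm --commands '[0,0,0.0003,0.0048,-0.6,0,0,0.0005,0.0095,-0.6,0,0,0.0005,0.0095,-0.6]'

```text
clock: 17.4
tool_pos: [490.5, -33.6, 100.3]
tool_rot: [0.978, -0.21, 0.001, 0.0]
contact_force: [4.4, -3.4, -8.2]
width: 27.1
grasp_force: 50.3
```

```bash
python3 go.py
```

```text
t 17.4 pos [490.5 -33.6 100.3] psi -114.21 j6 1.79 F [ 4.4 -3.4 -8.2] M [-0.336 -0.732  0.013] w 27.1 g 50.3
```

step_arm --commands '[0,0,0.0003,0.0048,-0.6,0,0,0.0005,0.0095,-0.6,0,0,0.0005,0.0095,-0.6]'

```text
clock: 17.7
tool_pos: [490.4, -33.5, 100.2]
tool_rot: [0.971, -0.239, 0.001, -0.0]
contact_force: [3.9, -3.2, -7.4]
width: 27.5
grasp_force: 50.5
```

```bash
python3 go.py
```

```text
t 17.7 pos [490.4 -33.5 100.2] psi -117.64 j6 1.85 F [ 3.9 -3.2 -7.4] M [-0.369 -0.789  0.146] w 27.5 g 50.5
```

step_arm --commands '[0,0,0.0003,0.0048,-0.6,0,0,0.0005,0.0095,-0.6,0,0,0.0005,0.0095,-0.6]'

```text
clock: 18.0
tool_pos: [490.5, -33.5, 100.1]
tool_rot: [0.964, -0.268, 0.001, -0.0]
contact_force: [4.2, -2.9, -6.1]
width: 26.9
grasp_force: 50.7
```

```bash
python3 go.py
```

```text
t 18.0 pos [490.5 -33.5 100.1] psi -121.05 j6 1.91 F [ 4.2 -2.9 -6.1] M [-0.34  -0.858  0.217] w 26.9 g 50.7
```

step_arm --commands '[0,0,0,0,0.3,0,0,0,0,0.3,0,0,-0.08,0,0.3,0,0,-0.16,0,0.3]'

```text
clock: 18.4
tool_pos: [489.0, -33.1, 140.0]
tool_rot: [0.964, -0.267, -0.001, -0.0]
contact_force: [0.2, 0.4, -0.0]
width: 55.1
grasp_force: 0.0
```

```bash
python3 go.py D 140 -27.2
```

```text
t 18.4 pos [489.  -33.1 140. ] psi -120.99 j6 1.91 F [ 0.2  0.4 -0. ] M [-0.039 -0.029  0.017] w 55.1 g 0.0
cmd [ 0.484   0.3123 -0.0005] yaw -0.2605 rows 2.880209118815162 10.918926804016044
```

step_arm --commands '[0.484,0.3123,0,-0.023,0.3,0.484,0.3123,0,-0.046,0.3,0.484,0.3123,0,-0.069,0.3,0.484,0.3123,0,-0.092,0.3,0.484,0.3123,0,-0.115,0.3]'

```text
clock: 18.9
tool_pos: [552.9, -163.6, 139.5]
tool_rot: [0.996, 0.093, -0.0, -0.0]
contact_force: [-0.3, 0.8, -0.2]
width: 55.6
grasp_force: 0.0
```

step_arm --commands '[0,0,0,-0.023,0.3,0,0,0,-0.046,0.3,0,0,0,-0.069,0.3,0,0,0,-0.092,0.3,0,0,0,-0.115,0.3]'

```text
clock: 19.4
tool_pos: [552.8, -162.2, 139.8]
tool_rot: [0.898, 0.44, -0.0, -0.0]
contact_force: [-0.1, -0.2, 0.7]
width: 55.5
grasp_force: 0.0
```

step_arm --commands '[0,0,0,-0.0155,0.3,0,0,0,-0.0305,0.3,0,0,0,-0.0305,0.3]'

```text
clock: 19.7
tool_pos: [552.8, -162.3, 139.8]
tool_rot: [0.853, 0.522, 0.0, -0.0]
contact_force: [0.2, -0.1, -0.2]
width: 55.3
grasp_force: 0.0
```

```bash
python3 go.py D 101.5 -27.2;python3 -c "
from knobs import *
from rig import bot
knobs(bot.camera('wrist'),lo=115)"
```

```text
t 19.7 pos [ 552.8 -162.3  139.8] psi -27.13 j6 0.07 F [ 0.2 -0.1 -0.2] M [-0.049  0.041  0.001] w 55.3 g 0.0
cmd [-0.0008 -0.0011  0.1533] yaw 0.0002 rows 0.7666012852250254 0.008409029288522519
2770 [298.  52.] [586.2 -68.7] 126.9 rect [586.3 -68.3] [31.  30.4] 18.8 pct 56.4 20
1686 [133.  93.] [492.1 -35.5] 124.6 rect [490.8 -34.5] [30.5 31.2] 60.0 pct 57.2 59
2208 [325. 235.] [ 553.2 -162.8] 126.6 rect [ 552.4 -164. ] [30.7 30.1] 63.4 pct 57.0 63
1348 [167. 250.] [ 459.1 -128.9] 126.1 rect [ 457.4 -130.1] [30.1 30.1] 44.3 pct 56.1 43
```

step_arm --commands '[0,-0.001,0.08,0,0.3,0,-0.001,0.152,0,0.2,0,-0.001,0.152,0,0,0,-0.001,0.152,0,-0.3,0,-0.001,0.152,0,-0.6]'

```text
clock: 20.25
tool_pos: [553.6, -162.7, 102.4]
tool_rot: [0.854, 0.521, 0.001, 0.001]
contact_force: [3.6, -3.9, -5.2]
width: 26.8
grasp_force: 51.8
```

step_arm --commands '[0,0,0,0,-0.6,0,0,0,0,-0.6,0,0,0,0,-0.6]'

```text
clock: 20.55
tool_pos: [553.6, -162.7, 102.4]
tool_rot: [0.854, 0.521, 0.001, 0.001]
contact_force: [4.1, -2.9, -5.4]
width: 27.1
grasp_force: 51.8
```

```bash
python3 go.py
```

```text
t 20.55 pos [ 553.6 -162.7  102.4] psi -27.25 j6 0.08 F [ 4.1 -2.9 -5.4] M [-0.224 -0.464 -0.047] w 27.1 g 51.8
```

step_arm --commands '[0,0,0.0005,0.0095,-0.6,0,0,0.001,0.019,-0.6,0,0,0.0015,0.0285,-0.6,0,0,0.002,0.036,-0.6,0,0,0.002,0.036,-0.6]'

```text
clock: 21.05
tool_pos: [553.8, -162.8, 101.9]
tool_rot: [0.907, 0.42, 0.001, 0.001]
contact_force: [5.7, -3.1, -6.1]
width: 27.3
grasp_force: 51.7
```

```bash
python3 go.py
```

```text
t 21.05 pos [ 553.8 -162.8  101.9] psi -40.3 j6 0.3 F [ 5.7 -3.1 -6.1] M [-0.235 -0.605 -0.03 ] w 27.3 g 51.7
```

step_arm --commands '[0,0,0.0003,0.0048,-0.6,0,0,0.0005,0.0095,-0.6,0,0,0.0005,0.0095,-0.6]'

```text
clock: 21.35
tool_pos: [553.8, -162.9, 101.8]
tool_rot: [0.919, 0.393, 0.001, 0.001]
contact_force: [6.4, -3.3, -5.7]
width: 27.1
grasp_force: 51.6
```

```bash
python3 go.py
```

```text
t 21.35 pos [ 553.8 -162.9  101.8] psi -43.69 j6 0.36 F [ 6.4 -3.3 -5.7] M [-0.269 -0.695 -0.024] w 27.1 g 51.6
```

step_arm --commands '[0,0,0.0003,0.0048,-0.6,0,0,0.0005,0.0095,-0.6,0,0,0.0005,0.0095,-0.6]'

```text
clock: 21.65
tool_pos: [553.9, -162.9, 101.6]
tool_rot: [0.931, 0.366, 0.001, 0.001]
contact_force: [6.9, -3.0, -7.5]
width: 27.2
grasp_force: 51.6
```

```bash
python3 go.py
```

```text
t 21.65 pos [ 553.9 -162.9  101.6] psi -47.1 j6 0.42 F [ 6.9 -3.  -7.5] M [-0.313 -0.729 -0.028] w 27.2 g 51.6
```

step_arm --commands '[0,0,0.0003,0.0048,-0.6,0,0,0.0005,0.0095,-0.6,0,0,0.0005,0.0095,-0.6]'

```text
clock: 21.95
tool_pos: [554.0, -162.9, 101.5]
tool_rot: [0.941, 0.338, 0.001, 0.001]
contact_force: [6.4, -3.9, -6.2]
width: 27.0
grasp_force: 51.5
```

```bash
python3 go.py
```

```text
t 21.95 pos [ 554.  -162.9  101.5] psi -50.53 j6 0.48 F [ 6.4 -3.9 -6.2] M [-0.314 -0.73  -0.039] w 27.0 g 51.5
```

step_arm --commands '[0,0,0.0003,0.0048,-0.6,0,0,0.0005,0.0095,-0.6,0,0,0.0005,0.0095,-0.6]'

```text
clock: 22.25
tool_pos: [554.0, -163.0, 101.4]
tool_rot: [0.951, 0.309, 0.001, 0.001]
contact_force: [7.6, -4.6, -7.7]
width: 27.2
grasp_force: 51.5
```

```bash
python3 go.py
```

```text
t 22.25 pos [ 554.  -163.   101.4] psi -53.95 j6 0.54 F [ 7.6 -4.6 -7.7] M [-0.429 -0.79  -0.086] w 27.2 g 51.5
```

step_arm --commands '[0,0,0.0003,0.0048,-0.6,0,0,0.0005,0.0095,-0.6,0,0,0.0005,0.0095,-0.6]'

```text
clock: 22.55
tool_pos: [554.0, -163.0, 101.2]
tool_rot: [0.96, 0.281, 0.001, 0.001]
contact_force: [6.5, -3.7, -7.4]
width: 27.1
grasp_force: 51.5
```

```bash
python3 go.py
```

```text
t 22.55 pos [ 554.  -163.   101.2] psi -57.36 j6 0.6 F [ 6.5 -3.7 -7.4] M [-0.393 -0.839 -0.005] w 27.1 g 51.5
```

step_arm --commands '[0,0,0.0003,0.0048,-0.6,0,0,0.0005,0.0095,-0.6,0,0,0.0005,0.0095,-0.6]'

```text
clock: 22.85
tool_pos: [554.1, -163.1, 101.2]
tool_rot: [0.968, 0.252, 0.002, 0.001]
contact_force: [6.8, -5.2, -7.5]
width: 27.3
grasp_force: 51.5
```

```bash
python3 go.py
```

```text
t 22.85 pos [ 554.1 -163.1  101.2] psi -60.78 j6 0.66 F [ 6.8 -5.2 -7.5] M [-0.493 -0.876 -0.01 ] w 27.3 g 51.5
```

step_arm --commands '[0,0,0.0003,0.0048,-0.6,0,0,0.0005,0.0095,-0.6,0,0,0.0005,0.0095,-0.6]'

```text
clock: 23.15
tool_pos: [554.1, -163.1, 101.1]
tool_rot: [0.975, 0.223, 0.002, 0.001]
contact_force: [7.2, -4.1, -7.3]
width: 26.6
grasp_force: 51.6
```

```bash
python3 go.py
```

```text
t 23.15 pos [ 554.1 -163.1  101.1] psi -64.18 j6 0.72 F [ 7.2 -4.1 -7.3] M [-0.481 -0.831  0.121] w 26.6 g 51.6
```

step_arm --commands '[0,0,0.0003,0.0048,-0.6,0,0,0.0005,0.0095,-0.6,0,0,0.0005,0.0095,-0.6]'

```text
clock: 23.45
tool_pos: [554.2, -163.2, 101.1]
tool_rot: [0.981, 0.194, 0.002, 0.001]
contact_force: [6.8, -5.3, -6.5]
width: 26.8
grasp_force: 51.7
```

```bash
python3 go.py
```

```text
t 23.45 pos [ 554.2 -163.2  101.1] psi -67.58 j6 0.78 F [ 6.8 -5.3 -6.5] M [-0.473 -0.827  0.391] w 26.8 g 51.7
```

step_arm --commands '[0,0,0,-0.004,-0.6,0,0,0,-0.004,-0.6,0,0,0,-0.004,-0.6]'

```text
clock: 23.75
tool_pos: [554.1, -163.2, 101.1]
tool_rot: [0.978, 0.207, 0.002, 0.001]
contact_force: [6.4, -5.0, -5.5]
width: 27.2
grasp_force: 51.7
```

```bash
python3 go.py; python3 -c "
from go import *
for _ in range(2): bot.camera('scene'); st()"
```

```text
t 23.75 pos [ 554.1 -163.2  101.1] psi -66.14 j6 0.75 F [ 6.4 -5.  -5.5] M [-0.452 -0.854 -0.032] w 27.2 g 51.7
t 23.8 pos [ 554.1 -163.1  101.1] psi -66.14 j6 0.75 F [ 6.9 -5.  -6.8] M [-0.45  -0.806 -0.013] w 27.2 g 51.7
t 23.85 pos [ 554.1 -163.2  101.1] psi -66.14 j6 0.75 F [ 7.3 -4.6 -6.4] M [-0.414 -0.831 -0.042] w 26.9 g 51.7
```

step_arm --commands '[0,0,0,0,0.3,0,0,0,0,0.3,0,0,-0.08,0,0.3,0,0,-0.156,0,0.3]'

```text
clock: 24.25
tool_pos: [552.4, -162.1, 139.7]
tool_rot: [0.978, 0.207, -0.0, -0.0]
contact_force: [0.5, -0.1, -0.1]
width: 55.5
grasp_force: 0.0
```

```bash
python3 go.py B 140 -46.6
```

```text
t 24.25 pos [ 552.4 -162.1  139.7] psi -66.09 j6 0.75 F [ 0.5 -0.1 -0.1] M [ 0.045  0.012 -0.003] w 55.5 g 0.0
cmd [-0.2958 -0.2745 -0.0006] yaw -0.0541 rows 2.0178313942338693 2.2691282561169914
```

step_arm --commands '[-0.2958,-0.2745,0,-0.0541,0.3,-0.2958,-0.2745,0,-0.0541,0.3,-0.2958,-0.2745,0,-0.0541,0.3,-0.2958,-0.2745,0,-0.0541,0.3,-0.2958,-0.2745,0,-0.0541,0.3]'

```text
clock: 24.75
tool_pos: [458.2, -129.9, 139.6]
tool_rot: [0.929, 0.369, 0.001, 0.001]
contact_force: [0.3, 0.0, -0.9]
width: 55.4
grasp_force: 0.0
```

step_arm --commands '[0,0,0.01,0,0.3,0,0,0.08,0,0.3,0,0,0.152,0,0.2,0,0,0.152,0,0.1,0,0,0.152,0,-0.1]'

```text
clock: 25.25
tool_pos: [457.6, -129.7, 100.9]
tool_rot: [0.929, 0.37, -0.0, -0.0]
contact_force: [-0.2, -0.5, -0.5]
width: 38.4
grasp_force: 0.0
```

step_arm --commands '[0,0,0,0,-0.4,0,0,0,0,-0.6,0,0,0,0,-0.6,0,0,0,0,-0.6]'

```text
clock: 25.65
tool_pos: [457.6, -129.6, 101.7]
tool_rot: [0.929, 0.37, 0.0, 0.0]
contact_force: [0.0, 2.2, 6.9]
width: 27.4
grasp_force: 50.5
```

```bash
python3 go.py
```

```text
t 25.65 pos [ 457.6 -129.6  101.7] psi -46.61 j6 0.4 F [0.  2.2 6.9] M [ 0.304  0.084 -0.063] w 27.4 g 50.5
```

step_arm --commands '[0,0,0.0005,0.0095,-0.6,0,0,0.001,0.019,-0.6,0,0,0.0015,0.0285,-0.6,0,0,0.0015,0.0285,-0.6]'

```text
clock: 26.05
tool_pos: [457.7, -129.6, 101.3]
tool_rot: [0.959, 0.284, 0.001, 0.0]
contact_force: [-0.9, 1.8, 6.2]
width: 27.2
grasp_force: 50.5
```

```bash
python3 go.py
```

```text
t 26.05 pos [ 457.7 -129.6  101.3] psi -56.97 j6 0.58 F [-0.9  1.8  6.2] M [ 0.211  0.027 -0.108] w 27.2 g 50.5
```

step_arm --commands '[0,0,0.0003,0.0048,-0.6,0,0,0.0005,0.0095,-0.6,0,0,0.0005,0.0095,-0.6]'

```text
clock: 26.35
tool_pos: [457.7, -129.7, 101.1]
tool_rot: [0.967, 0.256, 0.001, 0.0]
contact_force: [-0.5, 1.7, 6.1]
width: 27.1
grasp_force: 50.4
```

```bash
python3 go.py
```

```text
t 26.35 pos [ 457.7 -129.7  101.1] psi -60.34 j6 0.64 F [-0.5  1.7  6.1] M [ 0.213  0.056 -0.067] w 27.1 g 50.4
```

step_arm --commands '[0,0,0.0003,0.0048,-0.6,0,0,0.0005,0.0095,-0.6,0,0,0.0005,0.0095,-0.6]'

```text
clock: 26.65
tool_pos: [457.7, -129.7, 101.0]
tool_rot: [0.974, 0.227, 0.001, 0.0]
contact_force: [-0.2, 0.2, 6.0]
width: 27.0
grasp_force: 50.4
```

```bash
python3 go.py
```

```text
t 26.65 pos [ 457.7 -129.7  101. ] psi -63.76 j6 0.7 F [-0.2  0.2  6. ] M [ 0.17   0.024 -0.021] w 27.0 g 50.4
```

step_arm --commands '[0,0,0.0002,0.0032,-0.6,0,0,0.0004,0.0064,-0.6,0,0,0.0004,0.0064,-0.6]'

```text
clock: 26.95
tool_pos: [457.7, -129.7, 100.9]
tool_rot: [0.978, 0.208, 0.001, 0.0]
contact_force: [0.7, 1.4, 5.7]
width: 27.3
grasp_force: 50.4
```

```bash
python3 go.py
```

```text
t 26.95 pos [ 457.7 -129.7  100.9] psi -66.04 j6 0.74 F [0.7 1.4 5.7] M [ 0.175  0.081 -0.095] w 27.3 g 50.4
```

step_arm --commands '[0,0,0.0002,0.0032,-0.6,0,0,0.0004,0.0064,-0.6,0,0,0.0004,0.0064,-0.6]'

```text
clock: 27.25
tool_pos: [457.7, -129.8, 100.8]
tool_rot: [0.982, 0.188, 0.001, 0.0]
contact_force: [-0.0, 0.8, 5.2]
width: 27.2
grasp_force: 50.4
```

```bash
python3 go.py
```

```text
t 27.25 pos [ 457.7 -129.8  100.8] psi -68.35 j6 0.78 F [-0.   0.8  5.2] M [ 0.092  0.06  -0.067] w 27.2 g 50.4
```

step_arm --commands '[0,0,0.0002,0.0032,-0.6,0,0,0.0004,0.0064,-0.6,0,0,0.0004,0.0064,-0.6]'

```text
clock: 27.55
tool_pos: [457.7, -129.8, 100.7]
tool_rot: [0.986, 0.168, 0.001, 0.0]
contact_force: [-0.2, -0.7, 5.5]
width: 27.2
grasp_force: 50.4
```

```bash
python3 go.py
```

```text
t 27.55 pos [ 457.7 -129.8  100.7] psi -70.65 j6 0.82 F [-0.2 -0.7  5.5] M [ 0.068  0.104 -0.08 ] w 27.2 g 50.4
```

step_arm --commands '[0,0,0.0002,0.0036,-0.6,0,0,0.0004,0.0072,-0.6,0,0,0.0004,0.0072,-0.6]'

```text
clock: 27.85
tool_pos: [457.7, -129.8, 100.6]
tool_rot: [0.989, 0.146, 0.001, 0.0]
contact_force: [-0.1, -0.3, 6.9]
width: 27.1
grasp_force: 50.4
```

```bash
python3 go.py
```

```text
t 27.85 pos [ 457.7 -129.8  100.6] psi -73.25 j6 0.86 F [-0.1 -0.3  6.9] M [ 0.03   0.088 -0.082] w 27.1 g 50.4
```

step_arm --commands '[0,0,0.0002,0.0036,-0.6,0,0,0.0004,0.0072,-0.6,0,0,0.0004,0.0072,-0.6]'

```text
clock: 28.15
tool_pos: [457.8, -129.8, 100.6]
tool_rot: [0.992, 0.123, 0.001, 0.0]
contact_force: [0.5, 0.7, 5.5]
width: 27.3
grasp_force: 50.5
```

```bash
python3 go.py
```

```text
t 28.15 pos [ 457.8 -129.8  100.6] psi -75.83 j6 0.91 F [0.5 0.7 5.5] M [-0.049  0.087 -0.044] w 27.3 g 50.5
```

step_arm --commands '[0,0,0.0002,0.0036,-0.6,0,0,0.0004,0.0072,-0.6,0,0,0.0004,0.0072,-0.6]'

```text
clock: 28.45
tool_pos: [457.8, -129.9, 100.5]
tool_rot: [0.995, 0.101, 0.001, 0.001]
contact_force: [-1.3, 0.3, 7.0]
width: 27.4
grasp_force: 50.5
```

```bash
python3 go.py
```

```text
t 28.45 pos [ 457.8 -129.9  100.5] psi -78.41 j6 0.95 F [-1.3  0.3  7. ] M [-0.093  0.072 -0.003] w 27.4 g 50.5
```

step_arm --commands '[0,0,0.0002,0.0036,-0.6,0,0,0.0004,0.0072,-0.6,0,0,0.0004,0.0072,-0.6]'

```text
clock: 28.75
tool_pos: [457.8, -129.9, 100.5]
tool_rot: [0.997, 0.079, 0.001, 0.001]
contact_force: [-0.2, 0.4, 7.6]
width: 27.3
grasp_force: 50.7
```

```bash
python3 go.py
```

```text
t 28.75 pos [ 457.8 -129.9  100.5] psi -80.99 j6 1.0 F [-0.2  0.4  7.6] M [-0.089  0.167  0.104] w 27.3 g 50.7
```

step_arm --commands '[0,0,0.0002,0.0036,-0.6,0,0,0.0004,0.0072,-0.6,0,0,0.0004,0.0072,-0.6]'

```text
clock: 29.05
tool_pos: [457.8, -129.9, 100.4]
tool_rot: [0.998, 0.056, 0.001, 0.001]
contact_force: [-1.4, -0.6, 8.1]
width: 27.5
grasp_force: 50.8
```

```bash
python3 go.py
```

```text
t 29.05 pos [ 457.8 -129.9  100.4] psi -83.57 j6 1.04 F [-1.4 -0.6  8.1] M [-0.115  0.2    0.226] w 27.5 g 50.8
```

step_arm --commands '[0,0,0,0,0.3,0,0,0,0,0.3,0,0,-0.08,0,0.3,0,0,-0.158,0,0.3]'

```text
clock: 29.45
tool_pos: [457.0, -129.5, 139.2]
tool_rot: [0.998, 0.056, -0.001, -0.0]
contact_force: [-0.3, 0.9, 0.7]
width: 55.6
grasp_force: 0.0
```

```bash
python3 go.py C 140 -71.2
```

```text
t 29.45 pos [ 457.  -129.5  139.2] psi -83.57 j6 1.04 F [-0.3  0.9  0.7] M [-0.037  0.017 -0.026] w 55.6 g 0.0
cmd [ 0.5403 -0.1865 -0.0036] yaw -0.0344 rows 2.857897309102994 1.4400963314834356
```

step_arm --commands '[0.5403,-0.1865,-0.003,-0.0344,0.3,0.5403,-0.1865,-0.003,-0.0344,0.3,0.5403,-0.1865,-0.003,-0.0344,0.3,0.5403,-0.1865,-0.003,-0.0344,0.3,0.5403,-0.1865,-0.003,-0.0344,0.3]'

```text
clock: 29.95
tool_pos: [586.1, -67.5, 139.2]
tool_rot: [0.986, 0.164, -0.001, -0.0]
contact_force: [-0.2, 0.1, 0.1]
width: 55.9
grasp_force: 0.0
```

step_arm --commands '[0,0,0.01,0,0.3,0,0,0.08,0,0.3,0,0,0.152,0,0.2,0,0,0.152,0,0.1,0,0,0.152,0,-0.1]'

```text
clock: 30.45
tool_pos: [585.8, -68.6, 102.2]
tool_rot: [0.987, 0.163, -0.0, -0.0]
contact_force: [-0.3, -1.0, -0.5]
width: 38.8
grasp_force: 0.0
```

step_arm --commands '[0,0,0,0,-0.4,0,0,0,0,-0.6,0,0,0,0,-0.6,0,0,0,0,-0.6]'

```text
clock: 30.85
tool_pos: [586.2, -68.1, 103.0]
tool_rot: [0.987, 0.163, 0.0, 0.0]
contact_force: [-3.3, 1.3, 6.7]
width: 26.9
grasp_force: 50.1
```

```bash
python3 go.py
```

```text
t 30.85 pos [586.2 -68.1 103. ] psi -71.19 j6 1.01 F [-3.3  1.3  6.7] M [ 0.167  0.573 -0.054] w 26.9 g 50.1
```

step_arm --commands '[0,0,0.0006,0.012,-0.6,0,0,0.0012,0.024,-0.6,0,0,0.0018,0.036,-0.6,0,0,0.0025,0.0445,-0.6,0,0,0.0025,0.0445,-0.6]'

```text
clock: 31.35
tool_pos: [586.1, -67.9, 102.3]
tool_rot: [1.0, 0.023, 0.0, -0.0]
contact_force: [-4.1, 3.2, 7.3]
width: 27.1
grasp_force: 50.2
```

```bash
python3 go.py
```

```text
t 31.35 pos [586.1 -67.9 102.3] psi -87.31 j6 1.3 F [-4.1  3.2  7.3] M [ 0.372  0.623 -0.082] w 27.1 g 50.2
```

step_arm --commands '[0,0,0.0003,0.0048,-0.6,0,0,0.0005,0.0095,-0.6,0,0,0.0005,0.0095,-0.6]'

```text
clock: 31.65
tool_pos: [586.1, -67.8, 102.2]
tool_rot: [1.0, -0.006, 0.0, -0.0]
contact_force: [-4.5, 3.0, 7.2]
width: 27.5
grasp_force: 50.1
```

```bash
python3 go.py
```

```text
t 31.65 pos [586.1 -67.8 102.2] psi -90.68 j6 1.36 F [-4.5  3.   7.2] M [ 0.412  0.623 -0.114] w 27.5 g 50.1
```

step_arm --commands '[0,0,0.0003,0.0048,-0.6,0,0,0.0005,0.0095,-0.6,0,0,0.0005,0.0095,-0.6]'

```text
clock: 31.95
tool_pos: [586.2, -67.8, 102.1]
tool_rot: [0.999, -0.036, 0.0, -0.0]
contact_force: [-4.0, 3.3, 7.7]
width: 27.4
grasp_force: 50.1
```

```bash
python3 go.py
```

```text
t 31.95 pos [586.2 -67.8 102.1] psi -94.1 j6 1.41 F [-4.   3.3  7.7] M [ 0.502  0.571 -0.096] w 27.4 g 50.1
```

step_arm --commands '[0,0,0.0002,0.004,-0.6,0,0,0.0004,0.008,-0.6,0,0,0.0004,0.008,-0.6]'

```text
clock: 32.25
tool_pos: [586.1, -67.7, 101.9]
tool_rot: [0.998, -0.061, 0.0, -0.0]
contact_force: [-3.0, 4.1, 7.1]
width: 27.3
grasp_force: 50.1
```

```bash
python3 go.py
```

```text
t 32.25 pos [586.1 -67.7 101.9] psi -96.97 j6 1.46 F [-3.   4.1  7.1] M [ 0.512  0.546 -0.07 ] w 27.3 g 50.1
```

step_arm --commands '[0,0,0.0002,0.004,-0.6,0,0,0.0004,0.008,-0.6,0,0,0.0004,0.008,-0.6]'

```text
clock: 32.55
tool_pos: [586.2, -67.7, 101.9]
tool_rot: [0.996, -0.086, 0.0, -0.0]
contact_force: [-3.4, 3.9, 7.8]
width: 27.0
grasp_force: 50.1
```

```bash
python3 go.py
```

```text
t 32.55 pos [586.2 -67.7 101.9] psi -99.85 j6 1.52 F [-3.4  3.9  7.8] M [ 0.561  0.606 -0.115] w 27.0 g 50.1
```

step_arm --commands '[0,0,0.0002,0.004,-0.6,0,0,0.0004,0.008,-0.6,0,0,0.0004,0.008,-0.6]'

```text
clock: 32.85
tool_pos: [586.1, -67.7, 101.7]
tool_rot: [0.994, -0.111, 0.0, -0.0]
contact_force: [-4.1, 5.5, 7.5]
width: 26.8
grasp_force: 50.1
```

```bash
python3 go.py
```

```text
t 32.85 pos [586.1 -67.7 101.7] psi -102.73 j6 1.57 F [-4.1  5.5  7.5] M [ 0.616  0.571 -0.091] w 26.8 g 50.1
```

step_arm --commands '[0,0,0.0002,0.004,-0.6,0,0,0.0004,0.008,-0.6,0,0,0.0004,0.008,-0.6]'

```text
clock: 33.15
tool_pos: [586.2, -67.6, 101.6]
tool_rot: [0.991, -0.136, 0.0, -0.0]
contact_force: [-3.5, 4.3, 7.1]
width: 27.5
grasp_force: 50.1
```

```bash
python3 go.py
```

```text
t 33.15 pos [586.2 -67.6 101.6] psi -105.61 j6 1.62 F [-3.5  4.3  7.1] M [ 0.642  0.515 -0.079] w 27.5 g 50.1
```

step_arm --commands '[0,0,0.0002,0.004,-0.6,0,0,0.0004,0.008,-0.6,0,0,0.0004,0.008,-0.6]'

```text
clock: 33.45
tool_pos: [586.2, -67.6, 101.5]
tool_rot: [0.987, -0.161, 0.0, -0.0]
contact_force: [-3.4, 5.5, 6.6]
width: 27.1
grasp_force: 50.1
```

```bash
python3 go.py
```

```text
t 33.45 pos [586.2 -67.6 101.5] psi -108.49 j6 1.67 F [-3.4  5.5  6.6] M [ 0.695  0.587 -0.093] w 27.1 g 50.1
```

step_arm --commands '[0,0,0.0002,0.004,-0.6,0,0,0.0004,0.008,-0.6,0,0,0.0004,0.008,-0.6]'

```text
clock: 33.75
tool_pos: [586.2, -67.6, 101.4]
tool_rot: [0.983, -0.185, 0.0, -0.0]
contact_force: [-2.8, 4.8, 6.5]
width: 27.3
grasp_force: 50.1
```

```bash
python3 go.py
```

```text
t 33.75 pos [586.2 -67.6 101.4] psi -111.37 j6 1.72 F [-2.8  4.8  6.5] M [ 0.751  0.555 -0.08 ] w 27.3 g 50.1
```

step_arm --commands '[0,0,0.0002,0.004,-0.6,0,0,0.0004,0.008,-0.6,0,0,0.0004,0.008,-0.6]'

```text
clock: 34.05
tool_pos: [586.2, -67.5, 101.3]
tool_rot: [0.978, -0.21, 0.0, -0.0]
contact_force: [-2.8, 6.0, 7.0]
width: 27.2
grasp_force: 50.0
```

```bash
python3 go.py
```

```text
t 34.05 pos [586.2 -67.5 101.3] psi -114.25 j6 1.77 F [-2.8  6.   7. ] M [ 0.803  0.572 -0.12 ] w 27.2 g 50.0
```

step_arm --commands '[0,0,0.0002,0.004,-0.6,0,0,0.0004,0.008,-0.6,0,0,0.0004,0.008,-0.6]'

```text
clock: 34.35
tool_pos: [586.2, -67.5, 101.2]
tool_rot: [0.972, -0.234, 0.0, -0.0]
contact_force: [-3.0, 7.2, 7.1]
width: 27.3
grasp_force: 50.1
```

```bash
python3 go.py
```

```text
t 34.35 pos [586.2 -67.5 101.2] psi -117.12 j6 1.82 F [-3.   7.2  7.1] M [ 0.797  0.532 -0.004] w 27.3 g 50.1
```

step_arm --commands '[0,0,0.0002,0.004,-0.6,0,0,0.0004,0.008,-0.6,0,0,0.0004,0.008,-0.6]'

```text
clock: 34.65
tool_pos: [586.2, -67.4, 101.2]
tool_rot: [0.966, -0.259, 0.0, -0.0]
contact_force: [-3.7, 4.8, 7.8]
width: 27.1
grasp_force: 50.2
```

```bash
python3 go.py
```

```text
t 34.65 pos [586.2 -67.4 101.2] psi -119.98 j6 1.87 F [-3.7  4.8  7.8] M [0.873 0.533 0.077] w 27.1 g 50.2
```

step_arm --commands '[0,0,0.0002,0.0032,-0.6,0,0,0.0003,0.0064,-0.6,0,0,0.0003,0.0064,-0.6]'

```text
clock: 34.95
tool_pos: [586.2, -67.4, 101.2]
tool_rot: [0.961, -0.278, 0.0, -0.0]
contact_force: [-3.2, 6.5, 7.3]
width: 27.2
grasp_force: 50.3
```

```bash
python3 go.py
```

```text
t 34.95 pos [586.2 -67.4 101.2] psi -122.26 j6 1.91 F [-3.2  6.5  7.3] M [0.886 0.511 0.13 ] w 27.2 g 50.3
```

step_arm --commands '[0,0,0.0001,0.0025,-0.6,0,0,0.0002,0.005,-0.6,0,0,0.0002,0.005,-0.6]'

```text
clock: 35.25
tool_pos: [586.2, -67.4, 101.1]
tool_rot: [0.956, -0.293, 0.0, -0.0]
contact_force: [-3.3, 7.6, 8.6]
width: 27.4
grasp_force: 50.5
```

```bash
python3 go.py
```

```text
t 35.25 pos [586.2 -67.4 101.1] psi -124.04 j6 1.94 F [-3.3  7.6  8.6] M [0.871 0.527 0.336] w 27.4 g 50.5
```

step_arm --commands '[0,0,0,0,0.3,0,0,0,0,0.3,0,0,-0.08,0,0.3,0,0,-0.155,0,0.3]'

```text
clock: 35.65
tool_pos: [586.2, -68.3, 139.0]
tool_rot: [0.956, -0.293, -0.0, 0.0]
contact_force: [0.8, -0.8, 0.5]
width: 55.2
grasp_force: 0.0
```

```bash
python3 go.py A 140 -121
```

```text
t 35.65 pos [586.2 -68.3 139. ] psi -124.08 j6 1.94 F [ 0.8 -0.8  0.5] M [-0.017 -0.023 -0.042] w 55.2 g 0.0
cmd [-0.3939  0.0989 -0.0038] yaw -0.0086 rows 2.0308980746799907 0.3589782057551847
```

step_arm --commands '[-0.3939,0.0989,0,-0.0086,0.3,-0.3939,0.0989,0,-0.0086,0.3,-0.3939,0.0989,0,-0.0086,0.3,-0.3939,0.0989,0,-0.0086,0.3]'

```text
clock: 36.05
tool_pos: [490.8, -33.4, 139.4]
tool_rot: [0.964, -0.267, 0.001, -0.0]
contact_force: [0.8, -0.5, -0.4]
width: 55.7
grasp_force: 0.0
```

step_arm --commands '[0,0,0.01,0,0.3,0,0,0.08,0,0.3,0,0,0.152,0,0.2,0,0,0.152,0,0.1,0,0,0.152,0,-0.1]'

```text
clock: 36.55
tool_pos: [491.6, -33.7, 100.6]
tool_rot: [0.964, -0.267, -0.0, -0.0]
contact_force: [-0.1, 0.2, 0.4]
width: 38.5
grasp_force: 0.0
```

step_arm --commands '[0,0,0,0,-0.4,0,0,0,0,-0.6,0,0,0,0,-0.6,0,0,0,0,-0.6]'

```text
clock: 36.95
tool_pos: [491.3, -34.0, 101.4]
tool_rot: [0.964, -0.267, 0.001, 0.0]
contact_force: [-0.8, -5.9, -1.6]
width: 27.1
grasp_force: 50.2
```

```bash
python3 go.py
```

```text
t 36.95 pos [491.3 -34.  101.4] psi -120.94 j6 1.91 F [-0.8 -5.9 -1.6] M [-0.813  0.189  0.184] w 27.1 g 50.2
```

step_arm --commands '[0,0,0,0.0016,-0.6,0,0,0.0001,0.0032,-0.6,0,0,0.0001,0.0032,-0.6]'

```text
clock: 37.25
tool_pos: [491.3, -34.0, 101.4]
tool_rot: [0.961, -0.276, 0.001, 0.0]
contact_force: [-0.9, -5.2, -2.1]
width: 27.1
grasp_force: 50.3
```

```bash
python3 go.py
```

```text
t 37.25 pos [491.3 -34.  101.4] psi -122.1 j6 1.93 F [-0.9 -5.2 -2.1] M [-0.774  0.2    0.289] w 27.1 g 50.3
```

step_arm --commands '[0,0,0,0,0.3,0,0,0,0,0.3,0,0,-0.08,0,0.3,0,0,-0.155,0,0.3]'

```text
clock: 37.65
tool_pos: [490.9, -33.3, 140.1]
tool_rot: [0.961, -0.277, -0.0, -0.0]
contact_force: [-0.4, -0.1, 0.1]
width: 56.0
grasp_force: 0.0
```

```bash
sed -i 's/552.5,-162.3/553.3,-163/' go.py; python3 go.py D 140 -66.2
```

```text
t 37.65 pos [490.9 -33.3 140.1] psi -122.13 j6 1.93 F [-0.4 -0.1  0.1] M [-0.033  0.015  0.019] w 56.0 g 0.0
cmd [4.874e-01 3.066e-01 1.000e-04] yaw -0.1554 rows 2.8789264141533093 6.510804057769065
```

step_arm --commands '[0.4874,0.3066,0,-0.02,0.3,0.4874,0.3066,0,-0.04,0.3,0.4874,0.3066,0,-0.06,0.3,0.4874,0.3066,0,-0.08,0.3,0.4874,0.3066,0,-0.1,0.3]'

```text
clock: 38.15
tool_pos: [553.6, -164.4, 139.4]
tool_rot: [0.999, 0.035, 0.0, -0.0]
contact_force: [-0.3, 0.3, 0.5]
width: 55.2
grasp_force: 0.0
```

step_arm --commands '[0,0,0,-0.02,0.3,0,0,0,-0.04,0.3,0,0,0,-0.0554,0.3,0,0,0,-0.0554,0.3]'

```text
clock: 38.55
tool_pos: [553.4, -163.1, 139.8]
tool_rot: [0.978, 0.207, 0.0, 0.0]
contact_force: [0.2, -0.1, 0.2]
width: 55.6
grasp_force: 0.0
```

step_arm --commands '[0,0,0.01,0,0.3,0,0,0.08,0,0.3,0,0,0.154,0,0.2,0,0,0.154,0,0.1,0,0,0.154,0,-0.1]'

```text
clock: 39.05
tool_pos: [553.4, -163.1, 101.1]
tool_rot: [0.979, 0.206, -0.0, -0.0]
contact_force: [-0.9, 0.9, 0.4]
width: 38.4
grasp_force: 0.0
```

step_arm --commands '[0,0,0,0,-0.4,0,0,0,0,-0.6,0,0,0,0,-0.6,0,0,0,0,-0.6]'

```text
clock: 39.45
tool_pos: [553.8, -163.4, 101.9]
tool_rot: [0.978, 0.206, 0.001, 0.001]
contact_force: [-0.1, -2.6, 6.5]
width: 27.1
grasp_force: 50.4
```

```bash
python3 go.py
```

```text
t 39.45 pos [ 553.8 -163.4  101.9] psi -66.19 j6 0.75 F [-0.1 -2.6  6.5] M [-0.271  0.13  -0.016] w 27.1 g 50.4
```

step_arm --commands '[0,0,0,0.0016,-0.6,0,0,0.0001,0.0032,-0.6,0,0,0.0001,0.0032,-0.6]'

```text
clock: 39.75
tool_pos: [553.8, -163.5, 101.9]
tool_rot: [0.98, 0.197, 0.001, 0.001]
contact_force: [-0.1, -2.8, 7.2]
width: 27.0
grasp_force: 50.6
```

```bash
python3 go.py
```

```text
t 39.75 pos [ 553.8 -163.5  101.9] psi -67.3 j6 0.77 F [-0.1 -2.8  7.2] M [-0.251  0.056  0.424] w 27.0 g 50.6
```

```bash
python3 -c "
from go import *
for _ in range(4): bot.camera('scene'); st()"
```

```text
t 39.8 pos [ 553.8 -163.5  101.9] psi -67.29 j6 0.77 F [ 0.1 -1.5  6.3] M [-0.276  0.096  0.402] w 26.9 g 50.6
t 39.85 pos [ 553.8 -163.4  101.9] psi -67.29 j6 0.77 F [ 0.  -2.2  6.1] M [-0.293  0.067  0.428] w 27.1 g 50.6
t 39.9 pos [ 553.8 -163.5  101.9] psi -67.29 j6 0.77 F [-0.6 -2.1  6.4] M [-0.32   0.086  0.367] w 27.5 g 50.6
t 39.95 pos [ 553.8 -163.4  101.9] psi -67.29 j6 0.77 F [-0.1 -2.   6.4] M [-0.266  0.087  0.454] w 27.4 g 50.6
```

step_arm --commands '[0,0,-0.0002,-0.006,-0.6,0,0,-0.0006,-0.013,-0.6,0,0,-0.0006,-0.013,-0.6]'

```text
clock: 40.25
tool_pos: [553.8, -163.4, 102.0]
tool_rot: [0.972, 0.237, 0.001, 0.001]
contact_force: [0.6, -1.5, 5.8]
width: 27.0
grasp_force: 50.5
```

```bash
python3 go.py
```

```text
t 40.25 pos [ 553.8 -163.4  102. ] psi -62.59 j6 0.69 F [ 0.6 -1.5  5.8] M [-0.262  0.122  0.116] w 27.0 g 50.5
```

step_arm --commands '[0,0,0.0001,0.0025,-0.6,0,0,0.0002,0.005,-0.6,0,0,0.0002,0.005,-0.6]'

```text
clock: 40.55
tool_pos: [553.8, -163.4, 101.9]
tool_rot: [0.975, 0.221, 0.001, 0.001]
contact_force: [-0.1, -2.6, 6.3]
width: 26.7
grasp_force: 50.5
```

```bash
python3 go.py;python3 -c "
from go import *
for _ in range(2): bot.camera('scene'); st()"
```

```text
t 40.55 pos [ 553.8 -163.4  101.9] psi -64.46 j6 0.72 F [-0.1 -2.6  6.3] M [-0.278  0.063  0.203] w 26.7 g 50.5
t 40.6 pos [ 553.8 -163.4  101.9] psi -64.44 j6 0.72 F [-0.5 -2.1  6.2] M [-0.273  0.002  0.17 ] w 27.1 g 50.5
t 40.65 pos [ 553.8 -163.4  101.9] psi -64.44 j6 0.72 F [-0.7 -1.7  5.2] M [-0.213  0.035  0.181] w 27.4 g 50.5
```

step_arm --commands '[0,0,0,0.0015,-0.6,0,0,0,0.003,-0.6,0,0,0,0.003,-0.6]'

```text
clock: 40.95
tool_pos: [553.8, -163.4, 101.9]
tool_rot: [0.977, 0.212, 0.001, 0.001]
contact_force: [-0.4, -2.1, 5.7]
width: 26.9
grasp_force: 50.5
```

```bash
python3 go.py
```

```text
t 40.95 pos [ 553.8 -163.4  101.9] psi -65.52 j6 0.74 F [-0.4 -2.1  5.7] M [-0.302  0.012  0.303] w 26.9 g 50.5
```

step_arm --commands '[0,0,0,0,0.3,0,0,0,0,0.3,0,0,-0.08,0,0.3,0,0,-0.154,0,0.3]'

```text
clock: 41.35
tool_pos: [553.0, -162.8, 139.6]
tool_rot: [0.977, 0.212, -0.001, -0.001]
contact_force: [-0.0, -0.3, -0.1]
width: 55.4
grasp_force: 0.0
```

```bash
sed -i 's/457,-129.3/457.6,-129.7/' go.py; python3 go.py B 140 -83.6
```

```text
t 41.35 pos [ 553.  -162.8  139.6] psi -65.54 j6 0.74 F [-0.  -0.3 -0.1] M [ 0.01  -0.045  0.027] w 55.4 g 0.0
cmd [-0.2924 -0.2786 -0.001 ] yaw 0.0502 rows 2.0193392401792702 2.1023167348789045
```

step_arm --commands '[-0.2924,-0.2786,0,0.0502,0.3,-0.2924,-0.2786,0,0.0502,0.3,-0.2924,-0.2786,0,0.0502,0.3,-0.2924,-0.2786,0,0.0502,0.3,-0.2924,-0.2786,0,0.0502,0.3]'

```text
clock: 41.85
tool_pos: [458.9, -130.4, 139.7]
tool_rot: [0.998, 0.056, 0.001, 0.0]
contact_force: [0.9, -0.2, -1.1]
width: 55.4
grasp_force: 0.0
```

step_arm --commands '[0,0,0.01,0,0.3,0,0,0.08,0,0.3,0,0,0.154,0,0.2,0,0,0.154,0,0.1,0,0,0.154,0,-0.1]'

```text
clock: 42.35
tool_pos: [458.2, -130.1, 100.8]
tool_rot: [0.998, 0.056, -0.0, -0.0]
contact_force: [0.7, 0.1, 0.2]
width: 38.7
grasp_force: 0.0
```

step_arm --commands '[0,0,0,0,-0.4,0,0,0,0,-0.6,0,0,0,0,-0.6,0,0,0,0,-0.6]'

```text
clock: 42.75
tool_pos: [458.4, -129.9, 101.7]
tool_rot: [0.998, 0.056, 0.001, 0.0]
contact_force: [1.6, 5.6, 3.9]
width: 27.5
grasp_force: 51.0
```

```bash
python3 go.py
```

```text
t 42.75 pos [ 458.4 -129.9  101.7] psi -83.6 j6 1.04 F [1.6 5.6 3.9] M [ 0.841 -0.23   0.001] w 27.5 g 51.0
```

step_arm --commands '[0,0,0,0.0013,-0.6,0,0,0,0.0025,-0.6,0,0,0,0.0025,-0.6]'

```text
clock: 43.05
tool_pos: [458.3, -129.9, 101.7]
tool_rot: [0.999, 0.048, 0.001, 0.0]
contact_force: [1.8, 4.9, 3.4]
width: 27.1
grasp_force: 51.1
```

```bash
python3 go.py
```

```text
t 43.05 pos [ 458.3 -129.9  101.7] psi -84.47 j6 1.06 F [1.8 4.9 3.4] M [ 0.776 -0.224  0.342] w 27.1 g 51.1
```

step_arm --commands '[0,0,0,0,0.3,0,0,0,0,0.3,0,0,-0.08,0,0.3,0,0,-0.25,0,0.3,0,0,-0.4,0,0.3]'

```text
clock: 43.55
tool_pos: [457.6, -130.1, 202.4]
tool_rot: [0.999, 0.048, -0.0, -0.0]
contact_force: [-0.2, -0.3, -0.4]
width: 55.1
grasp_force: 0.0
```

step_arm --commands '[0,0,0,0,0.3,0,0,0,0,0.3,0,0,0,0,0.3]'

```text
clock: 43.85
tool_pos: [457.4, -129.9, 200.1]
tool_rot: [0.999, 0.048, -0.001, -0.0]
contact_force: [0.8, -0.7, -0.1]
width: 55.5
grasp_force: 0.0
```

```bash
python3 -c "
from go import *
st(); print(bot.close_job())"
```

```text
t 43.85 pos [ 457.4 -129.9  200.1] psi -84.51 j6 1.06 F [ 0.8 -0.7 -0.1] M [ 0.02   0.008 -0.014] w 55.5 g 0.0
the job is handed in; nothing more can be done
None
```

I handed the job in at 43.9 s with all four nuts tightened crosswise in two rounds. The last felt moments were 0.29, 0.30, 0.34 and 0.34 N m: two slightly over the 0.15–0.3 target, all under 0.45. One nut read 0.42 on a re-check, so I backed it off to 0.30. I did not measure the lid's final tilt or seating, and the hand-in returned no verdict.

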